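Set a thermostat's limit hand with a key through the guard collar

ROBOT

A 7-joint arm with a two-finger parallel gripper is mounted at the origin on the work surface. World frame = base frame: x ahead of the robot, y to its left, z up, the work surface at z = 0. Lengths are in m, angles in rad, forces in N, time in s.
With the tool pointing down it reaches from about 0.425 to 0.925 m from the base axis. Payload 6.8 kg.
Tool frame: the origin (TCP) lies at the very end of the fingers, on their centre line; the grasp point (between the pads) lies 19 mm behind it (r.grip_depth is the distance from the TCP to the grasp point, in m); z points along the fingers, y is the direction in which the jaws open and shut (so a half turn about z gives the same grasp; the last joint's range is limited). The gripper opens to 85 mm and grips with 20 to 120 N. Pads are 22 mm wide; open, the fingers measure 114 mm over their backs; the gripper's body (76 mm by 85 mm) begins 54 mm behind the grasp point. The pads swing forward as they close: fully open they stand 13 mm farther back than shut.
Start: joints at [-1.433, 0.477, 0.022, 1.555, -0.011, 1.109, -0.083], TCP at [0.164, 0.655, 0.231] pointing down, gripper open.
Joint ranges: [-2.96, 2.96], [-0.34, 2.1], [-1.41, 1.46], [0.24, 2.44], [-1.37, 4.51], [0.17, 1.92], [-2.96, 2.96]. Speed limits (rad/s): [2.39, 2.39, 3.14, 3.14, 3.14, 3.14, 3.14].

INTERFACE

Orientations are given as a rotation vector (axis times angle).
In Python, from bench import status, eyes, workorder, spotter, r gives the robot as it stands.
- The arm moves only by the tool drive_tool, never from a script. Its argument "commands" is a list of rows, each an object of numbers: "rx", "ry", "rz": the turn, a rotation vector about the world's x, y, z normalised to -1 to 1, where 1 is 8 degrees; "tx", "ty", "tz": the shift along the world's x, y, z normalised to -1 to 1, where 1 is 20 mm; "grip": the closure, from -1 (fully open) to 1 (shut). A call has 1 to 10 rows; each row shifts and turns the commanded pose from where the row before left it; what a row does not reach is not made up. A row lasts 1/8 s, in which the tool goes at most 62.5 mm and 10.7 degrees, less where a joint would pass 70% of its speed; a pose out of reach is approached as far as the arm can. A call with a number of a shift or a turn outside -1 to 1 is refused whole. A call with a gripper value outside its range is refused whole. The fingers move at their own pace and stop on an object; "grip_force" is the grip in N (left out, the last holds). Time passes only in rows, so rows that do not move let the fingers close. It gives the time, the measured TCP pose, the force and the opening at its end, in the units of the state.
- status.get_obs(): the state, without advancing time (a new reading comes with each control period).
- eyes.grab_frame(name): name is "scene" or "top"; returns a dict with "frame" (400x640x3 uint8, blue, green, red), "range_z" (400x640 float32, m along the optical axis (not along the pixel's ray), 0 where there is no reading), "fx", "fy", "cx", "cy" (pixels), "T" (4x4, takes a point from camera to world coordinates). Camera axes: x right, y down, z forward; pixel columns grow to the right and rows downward; lengths in m; the calibration is good to about 2 mm. A picture is of the moment at which its call begins.
- workorder.hand_in(): hands the job in, once; it reports no verdict.
Trained networks look in the newest picture that a camera, given by its name, has taken for a name from the list of things; names that differ only in an ending like _2 or _b are one class to them, and where a whole thing is asked for, a point or a joint stands for the part that bears it (a point fixed in the world has none). Each returns a list of dicts, best first, with "confidence" (0 to 1); they miss things now and then, are a little off and sometimes report something else, mostly with a low value. They report only what shows in the picture. A call takes as long as a camera call. They do not tell look-alikes from the thing itself.
- spotter.boxes_of(camera, target): "position" ([column, row] as shares, 0 to 1, of the picture: columns of its width, rows of its height, amid what is visible of it).
- spotter.masks_of(camera, target): "mask" (400x640 bool, what is visible of it) and "position" ([column, row] as shares, 0 to 1, of the picture: columns of its width, rows of its height, amid what is visible of it).
The state is a dict: "clock": time; "joints": joint angles; "qvel": joint speeds; "tau": joint torques, N m; "tcp_pos": TCP position; "orientation": TCP orientation; "contact_force": force on the tool from outside, world axes, zero at the start; "moment": the same for the moment, N m; "grip_width": finger opening in m.
Only numpy, scipy, OpenCV 4.12 (cv2) and the standard library are available. Lean on these libraries where they do the work, as an engineer would, in place of code of your own. Each camera call takes 0.05 s, during which the arm holds its last target.

TASK

Take the T-shaped key from its rest, reach with its blade down through the guard collar on the thermostat's dial, feel for the slot of the sunken knob and turn it clockwise until the short broad set hand lies in line with the long thin reading hand. Then draw the key out and stand it blade down in the steel pot. Leave the glassware and other small things on the bench where they are.

Things in the scene. Friction and masses are not known exactly. Their poses are not given: they have to be found in the camera images.
- key_mid (a point): Middle of the steel T-key (130 mm long, about 90 g), on its shank's axis. +x runs along the shank towards the blade, y along the cross-bar. Round shank 12 mm across, free to grasp between the rest's supports, also with the gripper leaning 45 degrees back over the cross-bar. At the start it lies level, axis 56 mm above the bench, blade end nearer the robot.
- key_bar (a point): Centre of the key's cross-bar, 58 mm along -x from key_mid; same axes. The bar is 60 mm long (along y), 14 mm along the shank, 12 mm thick (along z).
- key_tip (a point): End of the key's flat screwdriver blade, 65 mm along +x from key_mid; same axes. The blade is 7 mm long, 10 mm wide (along y, so parallel to the cross-bar) and 3 mm thick.
- key: The whole T-key; origin and axes as key_mid.
- rest: Grey key rest, fixed; origin at bench height right below the key's middle, +x as the key's at the start. Base 134 x 76 mm, 6 mm high; a block under the cross-bar (x -70 to -46 mm, 76 mm wide, 50 mm high); a notched upright under the blade end (x 42 to 50 mm, 50 mm wide, cheeks up to 62 mm, notch 26 mm wide down to 46 mm). Between them the shank is free over 88 mm.
- head: White thermostat head, fixed, 190 x 190 mm, 76 mm high, its dial under a hard clear flat cover; origin under its centre at bench height, z up. In the middle of the cover stands the guard collar, an aluminium block 36 x 36 mm rising from 76 to 106 mm above the bench, with an upright 14 mm hole (mouth chamfered 5 mm) down to the sunken knob.
- collar_top (a point): Centre of the guard hole's mouth, 106 mm above the bench, on the knob's axis; axes as the head. A key let go in the hole stays standing, leaning up to about 4 degrees, even before its blade has found the slot.
- knob_face (a point): Centre of the sunken knob's top, 70 mm above the bench; axes as the head. Across it runs one straight slot 5.5 mm wide, 8 mm deep, open at both ends. It cannot be seen: it lies at an unknown angle up to 0.4 rad either side of the set hand's line and must be felt for. The blade enters when within about 0.2 rad of it and drops 7 mm.
- set_hand (a joint): Angle (rad) of the set hand: short, broad, black, diamond end, 52 mm from axis to tip. 0 along the head's +y, pi/2 along its +x, pi along -y: grows clockwise from above. Driven only by the knob, with play: the knob turns freely (0.01 N m) up to 0.8 rad before it takes the hand along (0.06 N m), again on turning back. Driven clockwise, the slot is 0.4 rad clockwise of the hand. Stays where left.
- read_hand (a joint): Angle (rad) of the reading hand: long, thin, dark steel, 71 mm from axis to tip, just below the set hand; same zero and direction as set_hand. At the start it is 0.6 to 1.8 rad clockwise of the set hand. It does not move.
- set_tip (a point): Tip of the set hand; its x points along the hand, outwards.
- read_tip (a point): Tip of the reading hand; its x points along the hand, outwards.
- pot_floor (a point): Centre of the inner floor of the steel pot, fixed, 12 mm above the bench. Round, inner radius about 31 mm, wall 4 mm, rim 90 mm above the bench, open at the top. A key let go in it leans on the rim.
- amber_bottle: Bystander, to be left where it is: amber bottle, 74 mm across, 120 mm high; origin under its middle.
- amber_small: Bystander, to be left where it is: small amber jar, 52 mm across, 100 mm high; origin under its middle.
- beaker: Bystander, to be left where it is: glass beaker, 70 mm across, 90 mm high; origin under its middle.
- dish: Bystander, to be left where it is: dish, 90 mm across, 18 mm high; origin under its middle.
- stopper: Bystander, to be left where it is: rubber stopper, 32 mm across, 28 mm high; origin under its middle.
- weight: Bystander, to be left where it is: brass weight, 32 mm across, 30 mm high; origin under its middle.
- spatula: Bystander, to be left where it is: spatula, 170 mm long, lying flat; origin under its middle.
There are look-alikes about, which are no part of the job. Leave any green, purple or yellow look-alike of the key alone.

How it is judged:
By the outcome, as a careful person would: the job done as asked, in the order asked, and still so for the second after the job is handed in, with the robot touching nothing.
It also fails if it takes over 72 s, if anything falls off the work surface, if the arm or the gripper's body presses on something with over 40 N, if the wrist force passes 120 N, or if a joint passes its speed limit or range.

## Working session

There is one attempt and no reset: what is moved stays moved. The work goes in short steps, Python scripts to look and compute and a tool call to move; the robot and the scene stay as the last step left them, time stands still between calls to the robot, and variables do not carry over. Pictures are saved under pics/ and viewed, and the job is handed in when it is done.

Besides the shell and the picture viewer there is one more tool, called after ">>>" in YAML: its name, and indented under it one key for each argument. drive_tool: Moves the arm, as the interface text tells. Scaled input: -1 to 1 covers 20 mm each way for a shift and 8 degrees each way for a turn. Its arguments: {"type":"object","properties":{"commands":{"type":"array","items":{"type":"object","properties":{"rx":{"type":"number"},"ry":{"type":"number"},"rz":{"type":"number"},"tx":{"type":"number"},"ty":{"type":"number"},"tz":{"type":"number"},"grip":{"type":"number"}}}},"grip_force":{"type":"number"}},"required":["commands"]}

```bash
ls; mkdir -p pics; cat > h.py <<'E'
import numpy as np, cv2
from bench import status, eyes, workorder, spotter, r
def pt(f,u,v,z=None):
    # pixel->world using depth or plane z
    T=f["T"]; d=np.array([(u-f["cx"])/f["fx"],(v-f["cy"])/f["fy"],1.0])
    if z is None:
        zz=f["range_z"][int(round(v)),int(round(u))]
    else:
        dw=T[:3,:3]@d; zz=(z-T[2,3])/dw[2]
    return (T@np.append(d*zz,1))[:3]
def pix(f,p):
    q=np.linalg.inv(f["T"])@np.append(p,1); return np.array([f["fx"]*q[0]/q[2]+f["cx"],f["fy"]*q[1]/q[2]+f["cy"]])
def crop(f,u0,v0,u1,v1,name,s=None):
    c=f["frame"][v0:v1,u0:u1]; s=s or min(800/(u1-u0),600/(v1-v0))
    cv2.imwrite("pics/"+name,cv2.resize(c,None,fx=s,fy=s,interpolation=cv2.INTER_CUBIC))
E
python3 - <<'E'
from h import *
print(status.get_obs())
for n in("scene","top"):
    f=eyes.grab_frame(n); cv2.imwrite(f"pics/{n}0.png",f["frame"]); print(n,f["fx"],f["T"].round(3).tolist())
    for t in("key","rest","head","pot_floor","set_tip","read_tip","key_mid","key_bar","key_tip","collar_top"):
        for b in spotter.boxes_of(n,t):
            u,v=b["position"][0]*640,b["position"][1]*400
            print(t,round(b["confidence"],2),round(u),round(v),pt(f,min(u,639),min(v,399)).round(3))
E
```

```text
pics
{'clock': 0.0, 'joints': array([-1.43314633,  0.47778002,  0.02230321,  1.5564854 , -0.01150048,
        1.10930085, -0.08306315]), 'qvel': array([-9.82850152e-04, -9.40955621e-05,  5.17052179e-06,  3.75952415e-04,
        1.92449489e-03, -1.78898040e-03, -1.20824212e-04]), 'tau': array([-1.83826487e-03, -5.96409345e+01,  1.60682950e+00, -2.81213951e+01,
        1.24551091e-02,  8.75659345e-03, -3.69498377e-05]), 'tcp_pos': array([0.16406187, 0.65412822, 0.23032414]), 'orientation': array([-3.84898474e-01, -3.11781637e+00,  2.89489933e-03]), 'contact_force': array([-0.4976422 , -0.54532628, -0.12481314]), 'moment': array([-0.00779696, -0.03562383,  0.03416167]), 'grip_width': 0.08491582226558567}
scene 367.8905369980384 [[-0.597, 0.564, -0.57, 1.166], [0.802, 0.433, -0.412, 0.425], [0.015, -0.703, -0.711, 0.89], [0.0, 0.0, 0.0, 1.0]]
key 0.63 224 165 [ 0.512 -0.472  0.002]
key 0.28 215 184 [ 0.63  -0.381  0.041]
rest 0.6 270 172 [ 0.441 -0.308  0.006]
head 0.71 315 231 [0.612 0.025 0.075]
pot_floor 0.84 420 245 [0.488 0.292 0.09 ]
key_mid 0.65 224 209 [ 0.709 -0.245  0.075]
key_
[... 979 characters left out ...]
 ]
pot_floor 0.98 199 207 [0.465 0.293 0.013]
key_mid 0.64 445 291 [ 0.251 -0.405  0.011]
key_mid 0.62 410 202 [ 0.498 -0.31   0.008]
key_mid 0.58 459 204 [ 0.5   -0.454  0.003]
key_mid 0.57 399 284 [ 0.266 -0.274  0.013]
key_mid 0.22 296 239 [0.382 0.014 0.004]
key_bar 0.85 459 202 [ 0.503 -0.451  0.012]
key_bar 0.7 444 286 [ 0.264 -0.404 -0.002]
key_bar 0.67 408 198 [ 0.507 -0.302  0.023]
key_bar 0.63 398 287 [ 0.259 -0.274  0.003]
key_tip 0.84 396 281 [ 0.274 -0.269  0.001]
key_tip 0.82 443 290 [ 0.254 -0.398  0.008]
key_tip 0.69 407 204 [ 0.485 -0.291  0.057]
key_tip 0.69 462 203 [ 0.499 -0.459  0.011]
collar_top 0.63 300 171 [0.556 0.007 0.099]
collar_top 0.6 263 237 [0.384 0.104 0.025]
```

View pics/scene0.png

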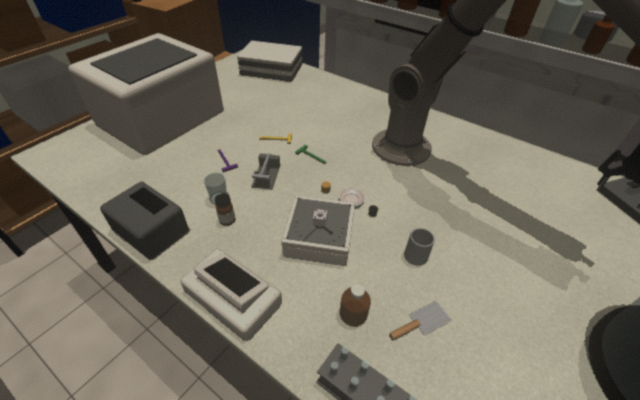

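View pics/top0.png

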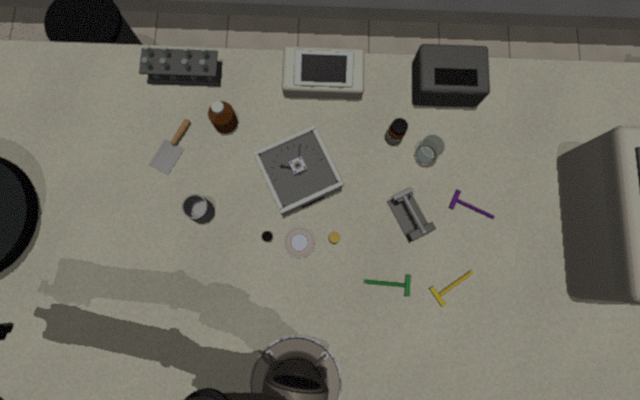

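```bash
python3 - <<'E'
from h import *
f=eyes.grab_frame("top"); crop(f,360,170,490,310,"t_keys.png"); crop(f,240,110,350,230,"t_dial.png")
g=eyes.grab_frame("scene"); crop(g,180,120,330,230,"s_keys.png"); crop(g,240,170,390,290,"s_dial.png")
np.save("top.npy",f,allow_pickle=True);np.save("scene.npy",g,allow_pickle=True)
E
```

```text
(no output)
```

Scene view: grey key on the grey rest at about (265,170), with green (310,155), yellow (278,138) and purple (228,160) look-alikes around it. The head is at (320,230) and the pot at (420,245).
Top view: the rest with its key is at (410,213), head (300,170), pot (198,208).

View pics/t_keys.png

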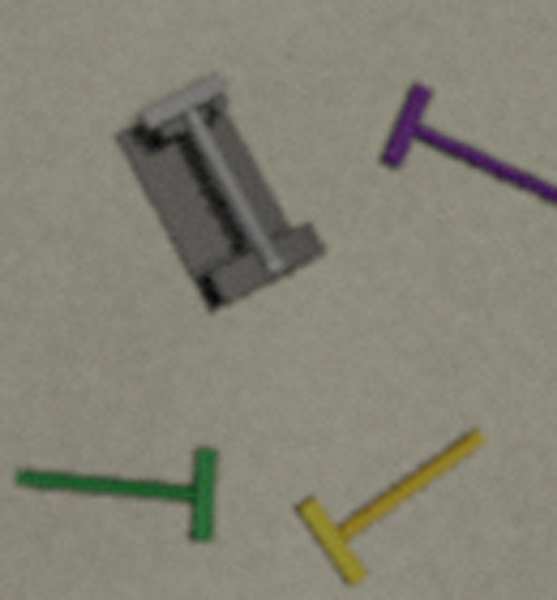

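View pics/t_dial.png

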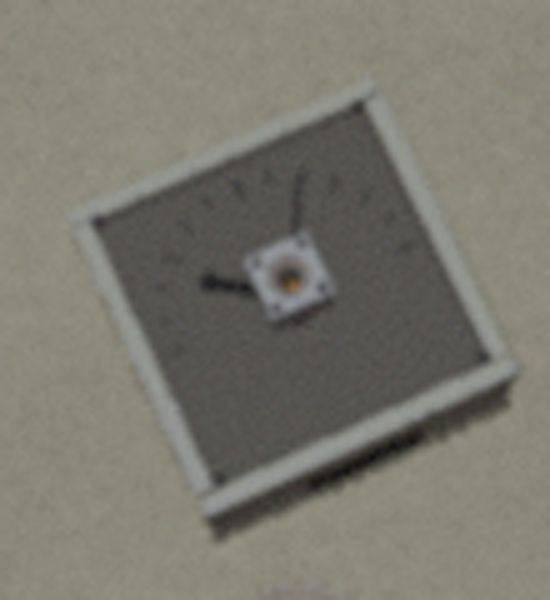

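View pics/s_keys.png

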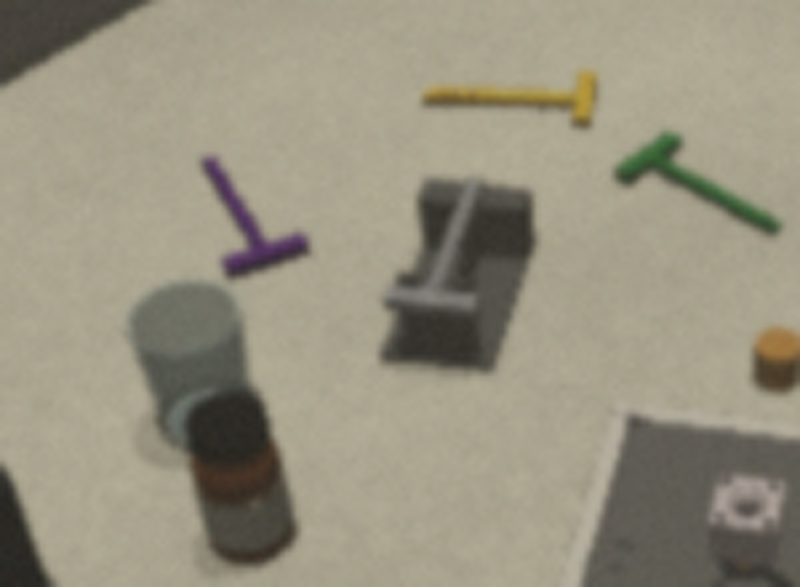

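View pics/s_dial.png

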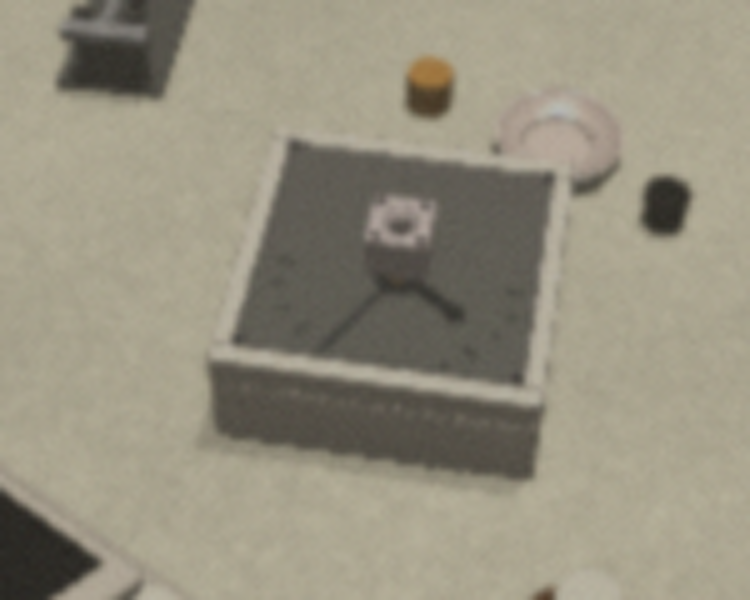

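The key meant is the steel-grey one on the grey rest, with its bar at about (403,194) and blade end at about (425,232) in the top view. The green (400,284), yellow (452,288) and purple (470,205) keys are look-alikes, and the crops confirm this. Next I'll measure precisely.

```bash
python3 - <<'E'
from h import *
from scipy.spatial import cKDTree
T=np.load("top.npy",allow_pickle=True).item();S=np.load("scene.npy",allow_pickle=True).item()
def cloud(f):
    v,u=np.mgrid[:400,:640]; z=f["range_z"]; 
    P=np.stack([(u-f["cx"])/f["fx"]*z,(v-f["cy"])/f["fy"]*z,z],-1)
    return P@f["T"][:3,:3].T+f["T"][:3,3]
for n,f in(("top",T),("scene",S)):
    W=cloud(f); ok=f["range_z"]>0
    # bar pts
    g=f["frame"].astype(int).mean(2)
    roi=ok&(abs(W[...,0]-.48)<.12)&(abs(W[...,1]+.3)<.1)
    m=roi&(W[...,2]>.05)&(W[...,2]<.075)
    print(n,"rest/key hi pts",m.sum())
    # bright pts in ROI by pixel
    c=W[m]; 
    print(np.c_[c.mean(0)].T.round(4))
    # head
    h=ok&(abs(W[...,2]-.076)<.008)&(np.hypot(W[...,0]-.565,W[...,1]-.01)<.16)
    r_=cv2.minAreaRect(W[h][:,:2].astype(np.float32)*1000); print("head rect",r_,h.sum())
    k=ok&(abs(W[...,2]-.106)<.006)&(np.hypot(W[...,0]-.565,W[...,1]-.01)<.05)
    print("collar",k.sum(),W[k].mean(0) if k.sum() else None, cv2.minAreaRect(W[k][:,:2].astype(np.float32)*1000) if k.sum()>4 else None)
    p=ok&(abs(W[...,2]-.090)<.008)&(np.hypot(W[...,0]-.47,W[...,1]-.29)<.06)
    if p.sum()>4: print("pot rim",p.sum(),cv2.minEnclosingCircle(W[p][:,:2].astype(np.float32)*1000))
    for t in("key_bar","key_tip","key_mid"):
        pass
# hand-picked bar ends/top pixels in top crop (scale 130/557)
s=130/557
for nm,u,v,z in(("barL",143,119,.062),("barR",225,83,.062),("bar",185,102,.062),("shA",197,115,.062),("shB",275,265,.062),("tip",279,269,.056)):
    print(nm,pt(T,360+(u+.5)*s-.5,170+(v+.5)*s-.5,z).round(4))
s=.2
for nm,u,v,z in(("hole",289,274,.106),("set",203,282,.074),("read",304,172,.073)):
    print(nm,pt(T,240+(u+.5)*s-.5,110+(v+.5)*s-.5,z).round(4))
s=.2
for nm,u,v,z in(("hole",400,222,.106),("set",463,315,.074),("read",322,346,.073)):
    print("S",nm,pt(S,240+(u+.5)*s-.5,170+(v+.5)*s-.5,z).round(4))
s=150/800
for nm,u,v,z in(("bar",432,299,.062),("barL",386,297,.062),("barR",476,301,.062),("tip",477,183,.060)):
    print("S",nm,pt(S,180+(u+.5)*s-.5,120+(v+.5)*s-.5,z).round(4))
E
```

```text
top rest/key hi pts 411
[[ 0.4662 -0.3014  0.0565]]
head rect ((572.2094116210938, 15.841552734375), (191.96258544921875, 189.47523498535156), 27.216751098632812) 4436
collar 159 [0.5714517  0.01512518 0.10537387] ((571.7478637695312, 15.170097351074219), (37.58369064331055, 35.42713165283203), 27.795989990234375)
pot rim 152 ((454.6005554199219, 285.0462951660156), 34.36482238769531)
scene rest/key hi pts 196
[[ 0.4776 -0.2977  0.0565]]
head rect ((573.0020751953125, 12.255203247070312), (194.15625, 190.3534698486328), 27.0462589263916) 3022
collar 120 [0.5737635  0.0131059  0.10511672] ((572.4932250976562, 12.323955535888672), (39.091243743896484, 36.676414489746094), 26.20879554748535)
pot rim 157 ((455.96148681640625, 283.5902099609375), 35.70160675048828)
barL [ 0.5004 -0.2508  0.062 ]
barR [ 0.5258 -0.3041  0.062 ]
bar [ 0.5125 -0.278   0.062 ]
shA [ 0.5041 -0.2857  0.062 ]
shB [ 0.4086 -0.3343  0.062 ]
tip [ 0.4069 -0.3384  0.056 ]
hole [0.5737 0.0138 0.106 ]
set [0.5764 0.0622 0.074 ]
read [0.6417 0.009  0.073 ]
S hole [0.5736 0.013  0.106 ]
S set [0.586  0.0679 0.074 ]
S read [0.6524 0.0169 0.073 ]
S bar [ 0.5197 -0.2726  0.062 ]
S barL [ 0.536 -0.297  0.062]
S barR [ 0.5041 -0.2493  0.062 ]
S tip [ 0.412  -0.3309  0.06  ]
```

```bash
python3 - <<'E'
from h import *
from scipy.optimize import minimize
T=np.load("top.npy",allow_pickle=True).item();S=np.load("scene.npy",allow_pickle=True).item()
def cloud(f):
    v,u=np.mgrid[:400,:640]; z=f["range_z"]; 
    P=np.stack([(u-f["cx"])/f["fx"]*z,(v-f["cy"])/f["fy"]*z,z],-1)
    return P@f["T"][:3,:3].T+f["T"][:3,3]
for n,f in(("top",T),("scene",S)):
    W=cloud(f); a=W[(f["range_z"]>0)&(abs(W[...,0]-.465)<.11)&(abs(W[...,1]+.3)<.1)&(W[...,2]>.015)&(W[...,2]<.08)]
    # template fit: expected height map in rest frame
    def hm(x,y):
        h=np.full(x.shape,.006)
        h[(x>-.070)&(x<-.046)&(abs(y)<.038)]=.050
        h[(x>.042)&(x<.050)&(abs(y)<.025)]=.062
        h[(x>.042)&(x<.050)&(abs(y)<.013)]=.046
        h[(x>-.051)&(x<.058)&(abs(y)<.006)]=.060
        h[(x>.058)&(x<.065)&(abs(y)<.005)]=.057
        h[(x>-.065)&(x<-.051)&(abs(y)<.030)]=.062
        return h
    def cost(p):
        c,s=np.cos(p[2]),np.sin(p[2]); dx,dy=a[:,0]-p[0],a[:,1]-p[1]
        x=c*dx+s*dy;y=-s*dx+c*dy
        e=np.abs(hm(x,y)-a[:,2]); return np.minimum(e,.02).mean()
    best=(9,)
    for X in np.arange(.44,.49,.002):
      for Y in np.arange(-.325,-.285,.002):
        for A in np.arange(-2.75,-2.5,.03):
          c=cost((X,Y,A)); 
          if c<best[0]: best=(c,X,Y,A)
    q=minimize(cost,best[1:],method="Nelder-Mead",options=dict(initial_simplex=np.array(best[1:])+np.array([[0,0,0],[.002,0,0],[0,.002,0],[0,0,.03]])))
    print(n,len(a),best,q.x.round(4),q.fun)
    p=q.x;
    vis=f["frame"].copy()
    for x,y,z in((-.058,.03,.062),(-.058,-.03,.062),(0,0,.062),(.065,0,.056),(-.051,0,.062)):
        w=np.array([p[0]+np.cos(p[2])*x-np.sin(p[2])*y,p[1]+np.sin(p[2])*x+np.cos(p[2])*y,z]); u=pix(f,w)
        print(w.round(4),u.round(1))
E
```

```text
top 590 (np.float64(0.010121552373982089), np.float64(0.458), np.float64(-0.307), np.float64(-2.6600000000000006)) [ 0.4574 -0.3063 -2.6422] 0.010007334265430556
[ 0.5227 -0.3048  0.062 ] [412.4 190.1]
[ 0.494  -0.2522  0.062 ] [393.5 199.7]
[ 0.4574 -0.3063  0.062 ] [413.3 213.4]
[ 0.4004 -0.3374  0.056 ] [424.4 234.8]
[ 0.5022 -0.2818  0.062 ] [404.2 197.1]
scene 429 (np.float64(0.01259345244555977), np.float64(0.46), np.float64(-0.309), np.float64(-2.6900000000000004)) [ 0.4602 -0.3087 -2.6799] 0.01251109669483586
[ 0.5255 -0.3098  0.062 ] [251.4 172.1]
[ 0.4987 -0.256   0.062 ] [268.4 174.4]
[ 0.4602 -0.3087  0.062 ] [264.5 162.6]
[ 0.402  -0.3377  0.056 ] [269.6 152.7]
[ 0.5058 -0.286   0.062 ] [260.5 171.9]
```

>>> drive_tool:
  commands:
    - {"tx": 1, "ty": -1, "tz": 1, "rz": -1}
    - {"tx": 1, "ty": -1, "tz": 1, "rz": -1}
    - {"tx": 1, "ty": -1, "tz": 1, "rz": -1}
    - {"tx": 1, "ty": -1, "rz": -1}
    - {"tx": 1, "ty": -1, "rz": -1}
    - {"tx": 1, "ty": -1, "rz": -1}
    - {"tx": 1, "ty": -1, "rz": -1}
    - {"tx": 1, "ty": -1, "rz": -0.5}
    - {"tx": 1, "ty": -1, "rz": -0.5}
    - {"tx": 1, "ty": -1, "rz": -0.5}

```text
validation failed for argument at $.co...
```

>>> drive_tool:
  commands:
    - {"tx": 0.6, "ty": -1, "rz": -0.3}
    - {"tx": 0.6, "ty": -1, "rz": -0.3}
    - {"tx": 0.6, "ty": -1, "rz": -0.3}
    - {"tx": 0.6, "ty": -1, "rz": -0.3}
    - {"tx": 0.6, "ty": -1, "rz": -0.3}
    - {"tx": 0.6, "ty": -1, "rz": -0.3}
    - {"tx": 0.6, "ty": -1, "rz": -0.3}
    - {"tx": 0.6, "ty": -1, "rz": -0.3}
    - {"tx": 0.6, "ty": -1, "rz": -0.3}
    - {"tx": 0.6, "ty": -1, "rz": -0.3}

```text
validation failed for argument at $.co...
```

>>> drive_tool:
  commands:
    - {"ty": -1, "rz": -0.3}
    - {"ty": -1, "rz": -0.3}
    - {"ty": -1, "rz": -0.3}
    - {"ty": -1, "rz": -0.3}
    - {"ty": -1, "rz": -0.3}
    - {"ty": -1, "rz": -0.3}
    - {"ty": -1, "rz": -0.3}
    - {"ty": -1, "rz": -0.3}
    - {"ty": -1, "rz": -0.3}
    - {"ty": -1, "rz": -0.3}

```text
validation failed for argument at $.co...
```

```bash
cat > st.py <<'E'
from h import *
from scipy.spatial.transform import Rotation as Ro
o=status.get_obs(); R=Ro.from_rotvec(o["orientation"]).as_matrix()
print("t",round(o["clock"],2),"p",o["tcp_pos"].round(4),"q",o["joints"].round(2),"F",o["contact_force"].round(1),"M",o["moment"].round(2),"w",round(o["grip_width"],4))
print("y",R[:,1].round(3),"z",R[:,2].round(3))
E
python3 st.py
```

```text
t 1.2 p [0.1642 0.6547 0.2313] q [-1.43  0.48  0.02  1.56 -0.01  1.11 -0.08] F [-0.7 -0.1  0.3] M [ 0.05  0.04 -0.01] w 0.0856
y [0.243 0.97  0.   ] z [ 0.  0. -1.]
```

>>> drive_tool:
  commands:
    - {"tx": 1, "ty": -1, "tz": 1, "rx": 0, "ry": 0, "rz": -1, "grip": -1}
    - {"tx": 1, "ty": -1, "tz": 1, "rx": 0, "ry": 0, "rz": -1, "grip": -1}
    - {"tx": 1, "ty": -1, "tz": 1, "rx": 0, "ry": 0, "rz": -1, "grip": -1}
    - {"tx": 1, "ty": -1, "tz": 0, "rx": 0, "ry": 0, "rz": -1, "grip": -1}
    - {"tx": 1, "ty": -1, "tz": 0, "rx": 0, "ry": 0, "rz": -1, "grip": -1}
  grip_force: 40

```text
clock: 1.82
tcp_pos: [0.2649, 0.5542, 0.2918]
orientation: [-1.435, -2.795, -0.002]
contact_force: [-0.1, 0.3, -0.4]
grip_width: 0.0856
```

```bash
python3 st.py
```

```text
t 1.82 p [0.2649 0.5542 0.2918] q [-1.38  0.33  0.2   1.65 -0.07  1.17 -0.54] F [-0.1  0.3 -0.4] M [-0.03  0.01 -0.02] w 0.0856
y [0.813 0.583 0.001] z [ 0.     0.001 -1.   ]
```

>>> drive_tool:
  commands:
    - {"tx": 1, "ty": -1, "tz": 0, "rx": 0, "ry": 0, "rz": -1, "grip": -1}
    - {"tx": 1, "ty": -1, "tz": 0, "rx": 0, "ry": 0, "rz": -1, "grip": -1}
    - {"tx": 1, "ty": -1, "tz": 0, "rx": 0, "ry": 0, "rz": -0.5, "grip": -1}
    - {"tx": 1, "ty": -1, "tz": 0, "rx": 0, "ry": 0, "rz": -0.5, "grip": -1}
    - {"tx": 1, "ty": -1, "tz": 0, "rx": 0, "ry": 0, "rz": -0.5, "grip": -1}
    - {"tx": 1, "ty": -1, "tz": 0, "rx": 0, "ry": 0, "rz": -0.3, "grip": -1}
    - {"tx": 1, "ty": -1, "tz": 0, "rx": 0, "ry": 0, "rz": -0.3, "grip": -1}
    - {"tx": 1, "ty": -1, "tz": 0, "rx": 0, "ry": 0, "rz": -0.3, "grip": -1}
    - {"tx": 1, "ty": -1, "tz": 0, "rx": 0, "ry": 0, "rz": -0.3, "grip": -1}
    - {"tx": 1, "ty": -1, "tz": 0, "rx": 0, "ry": 0, "rz": -0.3, "grip": -1}

```text
clock: 3.08
tcp_pos: [0.4656, 0.3534, 0.2913]
orientation: [2.302, 2.138, 0.0]
contact_force: [-0.6, 0.4, -0.3]
grip_width: 0.0853
```

>>> drive_tool:
  commands:
    - {"tx": 0, "ty": -1, "tz": 0, "rx": 0, "ry": 0, "rz": -0.3, "grip": -1}
    - {"tx": 0, "ty": -1, "tz": 0, "rx": 0, "ry": 0, "rz": -0.3, "grip": -1}
    - {"tx": 0, "ty": -1, "tz": 0, "rx": 0, "ry": 0, "rz": -0.3, "grip": -1}
    - {"tx": 0, "ty": -1, "tz": 0, "rx": 0, "ry": 0, "rz": -0.3, "grip": -1}
    - {"tx": 0, "ty": -1, "tz": 0, "rx": 0, "ry": 0, "rz": -0.3, "grip": -1}
    - {"tx": 0, "ty": -1, "tz": 0, "rx": 0, "ry": 0, "rz": -0.3, "grip": -1}
    - {"tx": 0, "ty": -1, "tz": 0, "rx": 0, "ry": 0, "rz": -0.3, "grip": -1}
    - {"tx": 0, "ty": -1, "tz": 0, "rx": 0, "ry": 0, "rz": -0.3, "grip": -1}
    - {"tx": 0, "ty": -1, "tz": 0, "rx": 0, "ry": 0, "rz": -0.3, "grip": -1}
    - {"tx": 0, "ty": -1, "tz": 0, "rx": 0, "ry": 0, "rz": -0.3, "grip": -1}

```text
clock: 4.32
tcp_pos: [0.4643, 0.1534, 0.2913]
orientation: [2.696, 1.612, 0.0]
contact_force: [0.3, 0.0, -1.2]
grip_width: 0.0853
```

>>> drive_tool:
  commands:
    - {"tx": 0.2, "ty": -1, "tz": 0, "rx": 0, "ry": 0, "rz": -0.3, "grip": -1}
    - {"tx": 0.2, "ty": -1, "tz": 0, "rx": 0, "ry": 0, "rz": -0.3, "grip": -1}
    - {"tx": 0.2, "ty": -1, "tz": 0, "rx": 0, "ry": 0, "rz": -0.3, "grip": -1}
    - {"tx": 0.2, "ty": -1, "tz": 0, "rx": 0, "ry": 0, "rz": -0.3, "grip": -1}
    - {"tx": 0.2, "ty": -1, "tz": 0, "rx": 0, "ry": 0, "rz": -0.3, "grip": -1}
    - {"tx": 0.2, "ty": -1, "tz": 0, "rx": 0, "ry": 0, "rz": -0.3, "grip": -1}
    - {"tx": 0.2, "ty": -1, "tz": 0, "rx": 0, "ry": 0, "rz": -0.3, "grip": -1}
    - {"tx": 0.2, "ty": -1, "tz": 0, "rx": 0, "ry": 0, "rz": -0.3, "grip": -1}
    - {"tx": 0.2, "ty": -1, "tz": 0, "rx": 0, "ry": 0, "rz": -0.3, "grip": -1}
    - {"tx": 0.2, "ty": -1, "tz": 0, "rx": 0, "ry": 0, "rz": -0.3, "grip": -1}

```text
clock: 5.58
tcp_pos: [0.5045, -0.0466, 0.2913]
orientation: [2.973, 1.016, 0.0]
contact_force: [0.3, -0.4, -0.7]
grip_width: 0.0855
```

```bash
python3 st.py
```

```text
t 5.58 p [ 0.5045 -0.0466  0.2913] q [-0.73  0.16  0.8   1.92 -0.13  1.12 -0.79] F [ 0.3 -0.4 -0.7] M [ 0.04  0.02 -0.02] w 0.0855
y [ 0.612 -0.791  0.   ] z [ 0. -0. -1.]
```

>>> drive_tool:
  commands:
    - {"tx": 0.1, "ty": -1, "tz": 0, "rx": 0, "ry": 0, "rz": -0.2, "grip": -1}
    - {"tx": 0.1, "ty": -1, "tz": 0, "rx": 0, "ry": 0, "rz": -0.2, "grip": -1}
    - {"tx": 0.1, "ty": -1, "tz": 0, "rx": 0, "ry": 0, "rz": -0.2, "grip": -1}
    - {"tx": 0.1, "ty": -1, "tz": 0, "rx": 0, "ry": 0, "rz": -0.2, "grip": -1}
    - {"tx": 0.1, "ty": -1, "tz": 0, "rx": 0, "ry": 0, "rz": -0.2, "grip": -1}
    - {"tx": 0.1, "ty": -1, "tz": 0, "rx": 0, "ry": 0, "rz": -0.28, "grip": -1}
    - {"tx": 0.1, "ty": -1, "tz": -0.5, "rx": 0, "ry": 0, "rz": 0, "grip": -1}
    - {"tx": 0.1, "ty": -1, "tz": -0.5, "rx": 0, "ry": 0, "rz": 0, "grip": -1}
    - {"tx": 0.1, "ty": -1, "tz": -0.5, "rx": 0, "ry": 0, "rz": 0, "grip": -1}
    - {"tx": 0, "ty": -1, "tz": -0.5, "rx": 0, "ry": 0, "rz": 0, "grip": -1}

```text
clock: 6.82
tcp_pos: [0.5224, -0.2466, 0.2508]
orientation: [3.051, 0.75, -0.0]
contact_force: [0.4, -0.1, 0.8]
grip_width: 0.0853
```

>>> drive_tool:
  commands:
    - {"tx": 0, "ty": -1, "tz": -0.5, "rx": -0.433, "ry": 0.831, "rz": 0, "grip": -1}
    - {"tx": 0, "ty": -0.3, "tz": -0.5, "rx": -0.433, "ry": 0.831, "rz": 0, "grip": -1}
    - {"tx": 0, "ty": 0, "tz": -0.5, "rx": -0.433, "ry": 0.831, "rz": 0, "grip": -1}
    - {"tx": 0, "ty": 0, "tz": -0.5, "rx": -0.433, "ry": 0.831, "rz": 0, "grip": -1}
    - {"tx": 0, "ty": 0, "tz": -0.5, "rx": -0.433, "ry": 0.831, "rz": 0, "grip": -1}
    - {"tx": 0, "ty": 0, "tz": -0.5, "rx": -0.433, "ry": 0.831, "rz": 0, "grip": -1}
    - {"tx": 0, "ty": 0, "tz": 0, "rx": 0, "ry": 0, "rz": 0, "grip": -1}

```text
clock: 7.7
tcp_pos: [0.5231, -0.2696, 0.1875]
orientation: [2.664, 0.663, -1.111]
contact_force: [-0.4, -0.0, 0.3]
grip_width: 0.0853
```

```bash
python3 st.py
```

```text
t 7.7 p [ 0.5231 -0.2696  0.1875] q [-0.37  0.91  0.88  1.51 -0.05  1.49 -0.61] F [-0.4 -0.   0.3] M [ 0.34 -0.62 -0.02] w 0.0853
y [ 0.467 -0.884 -0.005] z [-0.629 -0.328 -0.705]
```

>>> drive_tool:
  commands:
    - {"tx": 0, "ty": -0.1, "tz": -1, "rx": 0, "ry": 0, "rz": 0, "grip": -1}
    - {"tx": 0, "ty": -0.1, "tz": -1, "rx": 0, "ry": 0, "rz": 0, "grip": -1}
    - {"tx": 0, "ty": 0, "tz": -1, "rx": 0, "ry": 0, "rz": 0, "grip": -1}
    - {"tx": 0, "ty": 0, "tz": -0.7, "rx": 0, "ry": 0, "rz": 0, "grip": -1}
    - {"tx": -0.63, "ty": -0.33, "tz": -0.7, "rx": 0, "ry": 0, "rz": 0, "grip": -1}
    - {"tx": -0.63, "ty": -0.33, "tz": -0.7, "rx": 0, "ry": 0, "rz": 0, "grip": -1}
    - {"tx": 0, "ty": 0, "tz": 0, "rx": 0, "ry": 0, "rz": 0, "grip": -1}

```text
clock: 8.57
tcp_pos: [0.4956, -0.2886, 0.0886]
orientation: [2.667, 0.655, -1.108]
contact_force: [1.2, 0.2, 1.3]
grip_width: 0.0854
```

```bash
python3 st.py; python3 - <<'E'
from h import *
g=eyes.grab_frame("scene"); crop(g,200,110,330,210,"s1.png")
f=eyes.grab_frame("top"); crop(f,340,130,480,240,"t1.png")
for x,y,z in ((.4645,-.304,.056),(.5155,-.277,.062),(.407,-.334,.056)): print(pix(g,(x,y,z)),pix(f,(x,y,z)))
E
```

```text
t 8.57 p [ 0.4956 -0.2886  0.0886] q [-0.33  1.01  0.83  1.6  -0.1   1.31 -0.63] F [1.2 0.2 1.3] M [ 0.4  -0.64  0.03] w 0.0854
y [ 0.462 -0.887 -0.003] z [-0.629 -0.325 -0.706]
[264.85992912 165.06949742] [411.89038589 211.19226464]
[260.48665325 174.48640269] [402.41241798 192.33134008]
[269.39546548 153.77538344] [423.12001634 232.30401562]
```

View pics/s1.png

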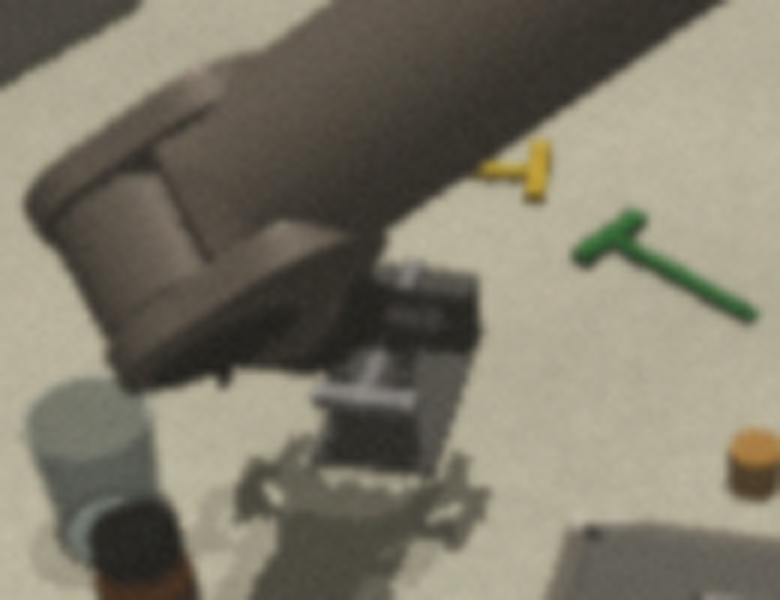

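View pics/t1.png

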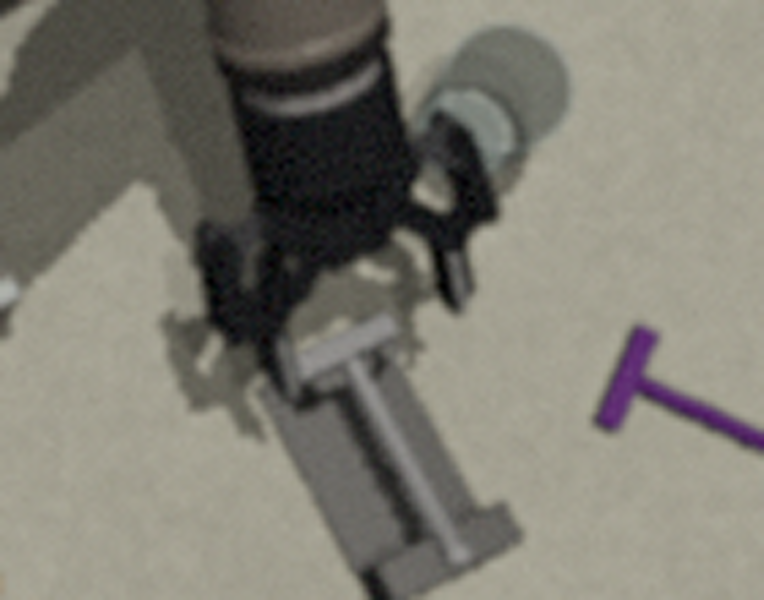

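>>> drive_tool:
  commands:
    - {"tx": -0.6, "ty": -0.31, "tz": -0.77, "rx": 0, "ry": 0, "rz": 0, "grip": -1}
    - {"tx": -0.6, "ty": -0.31, "tz": -0.77, "rx": 0, "ry": 0, "rz": 0, "grip": -1}
    - {"tx": -0.6, "ty": -0.31, "tz": -0.77, "rx": 0, "ry": 0, "rz": 0, "grip": -1}
    - {"tx": 0, "ty": 0, "tz": 0, "rx": 0, "ry": 0, "rz": 0, "grip": 0}
    - {"tx": 0, "ty": 0, "tz": 0, "rx": 0, "ry": 0, "rz": 0, "grip": 0.3}
  grip_force: 60

```text
clock: 9.3
tcp_pos: [0.4626, -0.3069, 0.0438]
orientation: [2.666, 0.658, -1.102]
contact_force: [-0.1, 1.0, 0.2]
grip_width: 0.0516
```

```bash
python3 st.py; python3 - <<'E'
from h import *
f=eyes.grab_frame("top"); crop(f,360,150,460,240,"t2.png")
E
```

```text
t 9.3 p [ 0.4626 -0.3069  0.0438] q [-0.31  1.04  0.81  1.68 -0.11  1.19 -0.63] F [-0.1  1.   0.2] M [ 0.33 -0.67  0.04] w 0.0516
y [ 0.465 -0.885 -0.001] z [-0.625 -0.328 -0.708]
```

View pics/t2.png

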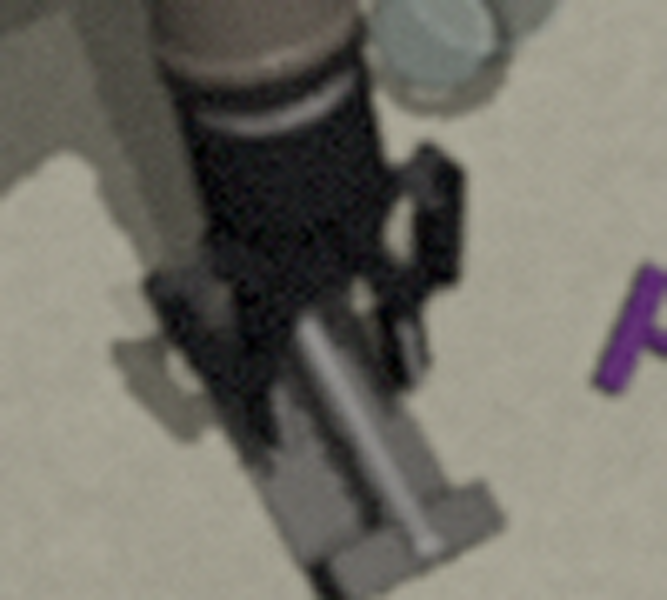

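```bash
python3 - <<'E'
from h import *
f=np.load("top.npy",allow_pickle=True).item()
def c(p): return ((pix(f,p)-[360,150])*6.67).round(0)
t=np.array([.4626,-.3069,.0438]); z=np.array([-.625,-.328,-.708]); y=np.array([.465,-.885,0])
G=t-.019*z
print(G,c(t),c(G),c(G+.03*y),c(G-.03*y),c(t+.026*y),c(t-.026*y))
E
```

```text
[ 0.474475 -0.300668  0.057252] [346. 418.] [338. 384.] [402. 352.] [275. 415.] [401. 391.] [292. 445.]
```

>>> drive_tool:
  commands:
    - {"tx": 0.05, "ty": -0.11, "tz": -0.05, "rx": 0, "ry": 0, "rz": 0, "grip": 0.5}
    - {"tx": 0, "ty": 0, "tz": 0, "rx": 0, "ry": 0, "rz": 0, "grip": 1}
    - {"tx": 0, "ty": 0, "tz": 0, "rx": 0, "ry": 0, "rz": 0, "grip": 1}
    - {"tx": 0, "ty": 0, "tz": 0, "rx": 0, "ry": 0, "rz": 0, "grip": 1}
    - {"tx": 0, "ty": 0, "tz": 0, "rx": 0, "ry": 0, "rz": 0, "grip": 1}
    - {"tx": 0, "ty": 0, "tz": 0, "rx": 0, "ry": 0, "rz": 0, "grip": 1}

```text
clock: 10.1
tcp_pos: [0.4626, -0.3095, 0.0424]
orientation: [2.666, 0.657, -1.103]
contact_force: [4.2, -1.3, 5.2]
grip_width: 0.0101
```

>>> drive_tool:
  commands:
    - {"tx": 0, "ty": 0, "tz": 0.5, "rx": 0, "ry": 0, "rz": 0, "grip": 1}
    - {"tx": 0, "ty": 0, "tz": 1, "rx": 0, "ry": 0, "rz": 0, "grip": 1}
    - {"tx": 0, "ty": 0, "tz": 1, "rx": 0, "ry": 0, "rz": 0, "grip": 1}
    - {"tx": 0, "ty": 0, "tz": 1, "rx": 0, "ry": 0, "rz": 0, "grip": 1}
    - {"tx": 0, "ty": 0, "tz": 1, "rx": 0, "ry": 0, "rz": 0, "grip": 1}

```text
clock: 10.72
tcp_pos: [0.4619, -0.3094, 0.1338]
orientation: [2.667, 0.656, -1.104]
contact_force: [0.0, 0.2, -2.1]
grip_width: 0.0099
```

```bash
python3 st.py; python3 - <<'E'
from h import *
g=eyes.grab_frame("scene"); crop(g,200,110,330,210,"s3.png")
f=eyes.grab_frame("top"); crop(f,360,130,480,240,"t3.png")
E
```

```text
t 10.72 p [ 0.4619 -0.3094  0.1338] q [-0.34  0.92  0.88  1.67 -0.05  1.3  -0.59] F [ 0.   0.2 -2.1] M [ 0.4  -0.76  0.03] w 0.0099
y [ 0.463 -0.886 -0.002] z [-0.627 -0.326 -0.708]
```

View pics/s3.png

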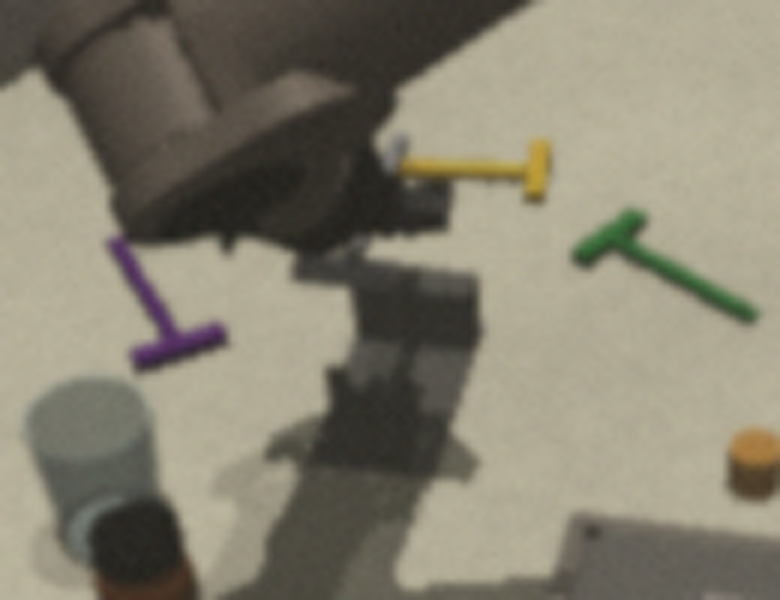

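View pics/t3.png

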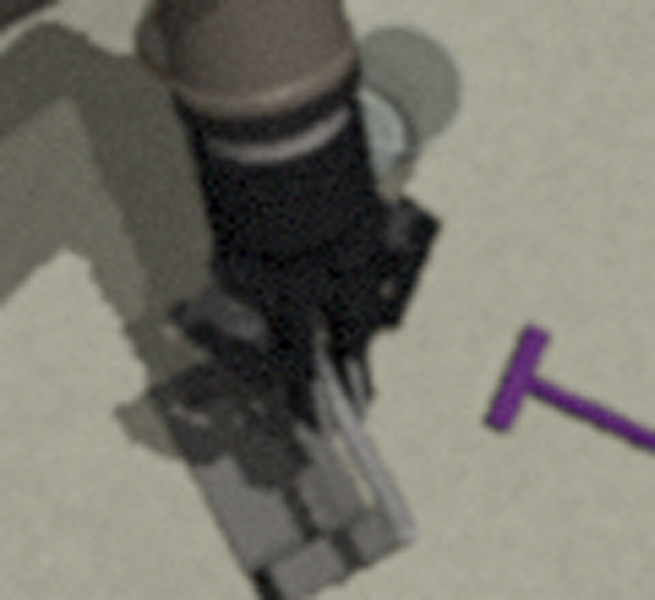

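>>> drive_tool:
  commands:
    - {"tx": 0, "ty": 0, "tz": 1, "rx": 0.433, "ry": -0.831, "rz": 0, "grip": 1}
    - {"tx": 0, "ty": 0, "tz": 1, "rx": 0.433, "ry": -0.831, "rz": 0, "grip": 1}
    - {"tx": 0, "ty": 0, "tz": 1, "rx": 0.433, "ry": -0.831, "rz": 0, "grip": 1}
    - {"tx": 0, "ty": 0.5, "tz": 1, "rx": 0.433, "ry": -0.831, "rz": 0, "grip": 1}
    - {"tx": 0, "ty": 0.5, "tz": 1, "rx": 0.433, "ry": -0.831, "rz": 0, "grip": 1}
    - {"tx": 0, "ty": 0.5, "tz": 0.5, "rx": 0.433, "ry": -0.831, "rz": 0, "grip": 1}

```text
clock: 11.58
tcp_pos: [0.462, -0.2793, 0.2431]
orientation: [-3.05, -0.751, -0.008]
contact_force: [0.1, 0.1, -1.0]
grip_width: 0.0101
```

```bash
python3 st.py
```

```text
t 11.57 p [ 0.462  -0.2793  0.2431] q [-0.27  0.32  0.87  1.91 -0.28  1.04 -0.37] F [ 0.1  0.1 -1. ] M [-0.05  0.03  0.06] w 0.0101
y [ 0.464 -0.886  0.001] z [ 0.005  0.002 -1.   ]
```

>>> drive_tool:
  commands:
    - {"tx": 0, "ty": 1, "tz": 0, "rx": 0.433, "ry": -0.831, "rz": 0, "grip": 1}
    - {"tx": 0, "ty": 1, "tz": 0, "rx": 0.433, "ry": -0.831, "rz": 0, "grip": 1}
    - {"tx": 0, "ty": 1, "tz": 0, "rx": 0.433, "ry": -0.831, "rz": 0, "grip": 1}
    - {"tx": 0, "ty": 1, "tz": 0, "rx": 0.433, "ry": -0.831, "rz": 0, "grip": 1}
    - {"tx": 0, "ty": 1, "tz": 0, "rx": 0.433, "ry": -0.831, "rz": 0, "grip": 1}
    - {"tx": 0, "ty": 1, "tz": 0, "rx": 0.433, "ry": -0.831, "rz": 0, "grip": 1}
    - {"tx": 0.5, "ty": 1, "tz": 0, "rx": 0, "ry": 0, "rz": -0.8, "grip": 1}
    - {"tx": 0.5, "ty": 1, "tz": 0, "rx": 0, "ry": 0, "rz": -0.8, "grip": 1}
    - {"tx": 1, "ty": 1, "tz": 0, "rx": 0, "ry": 0, "rz": -0.8, "grip": 1}
    - {"tx": 1, "ty": 1, "tz": 0, "rx": 0, "ry": 0, "rz": -0.8, "grip": 1}

```text
clock: 12.82
tcp_pos: [0.5075, -0.0924, 0.2582]
orientation: [-2.859, -0.227, -1.159]
contact_force: [-0.9, -0.4, -0.4]
grip_width: 0.0103
```

>>> drive_tool:
  commands:
    - {"tx": 1, "ty": 1, "tz": 0, "rx": 0, "ry": 0, "rz": -0.9, "grip": 1}
    - {"tx": 1, "ty": 1, "tz": 0, "rx": 0, "ry": 0, "rz": 0, "grip": 1}
    - {"tx": 1, "ty": 1, "tz": 0, "rx": 0, "ry": 0, "rz": 0, "grip": 1}
    - {"tx": 0, "ty": 1, "tz": 0, "rx": 0, "ry": 0, "rz": 0, "grip": 1}
    - {"tx": 0, "ty": 0, "tz": 0, "rx": 0, "ry": 0, "rz": 0, "grip": 1}

```text
clock: 13.45
tcp_pos: [0.531, -0.0738, 0.2638]
orientation: [-2.882, -0.183, -1.163]
contact_force: [-0.4, -0.4, -1.6]
grip_width: 0.0099
```

```bash
python3 st.py; python3 - <<'E'
from h import *
g=eyes.grab_frame("scene"); crop(g,240,120,390,270,"s4.png")
f=eyes.grab_frame("top"); crop(f,240,80,370,210,"t4.png")
np.save("s4.npy",g,allow_pickle=True)
E
```

```text
t 13.45 p [ 0.531  -0.0738  0.2638] q [ 0.57 -0.02 -0.44  2.36 -1.3   0.17 -0.08] F [-0.4 -0.4 -1.6] M [-0.07  0.88 -0.04] w 0.0099
y [ 0.12  -0.993  0.017] z [ 0.69   0.071 -0.72 ]
```

View pics/s4.png

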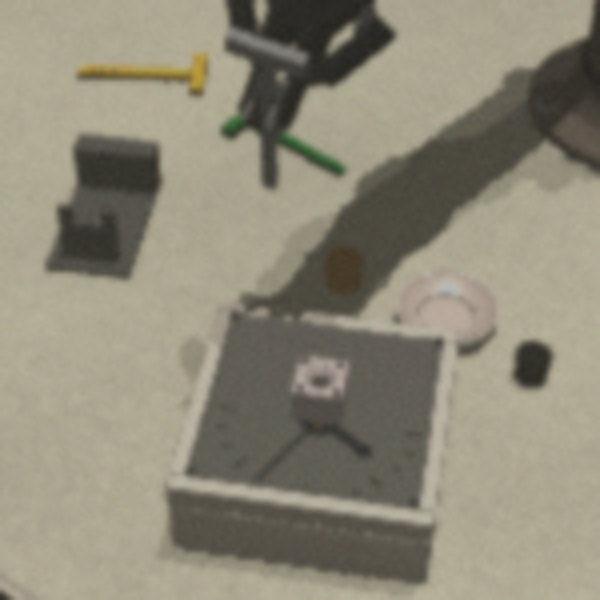

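View pics/t4.png

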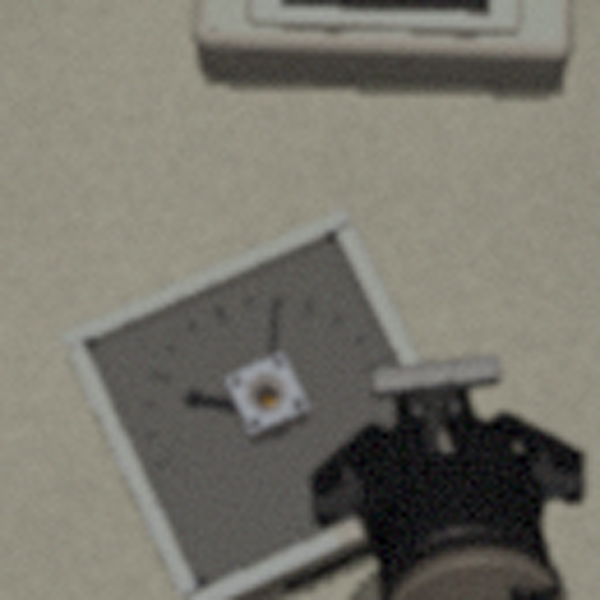

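```bash
cat > fit.py <<'E'
import numpy as np, itertools
from scipy.optimize import least_squares
from scipy.spatial.transform import Rotation as Ro
D=[([0.1641,0.6541,0.2303],[-1.4331,.4778,.0223,1.5565,-.0115,1.1093,-.0831],[.243,.97,0],[0,0,-1]),
([0.2649,0.5542,0.2918],[-1.38,0.33,0.2,1.65,-0.07,1.17,-0.54],[.813,.583,.001],[0,.001,-1]),
([.5045,-.0466,.2913],[-0.73,0.16,0.8,1.92,-0.13,1.12,-0.79],[.612,-.791,0],[0,0,-1]),
([.5231,-.2696,.1875],[-0.37,0.91,0.88,1.51,-0.05,1.49,-0.61],[.467,-.884,-.005],[-.629,-.328,-.705]),
([.4956,-.2886,.0886],[-0.33,1.01,0.83,1.6,-0.1,1.31,-0.63],[.462,-.887,-.003],[-.629,-.325,-.706]),
([.4626,-.3069,.0438],[-0.31,1.04,0.81,1.68,-0.11,1.19,-0.63],[.465,-.885,-.001],[-.625,-.328,-.708]),
([.4619,-.3094,.1338],[-0.34,0.92,0.88,1.67,-0.05,1.3,-0.59],[.463,-.886,-.002],[-.627,-.326,-.708]),
([.462,-.2793,.2431],[-0.27,0.32,0.87,1.91,-0.28,1.04,-0.37],[.464,-.886,.001],[.005,.002,-1]),
([.531,-.0738,.2638],[0.57,-0.02,-0.44,2.36,-1.3,0.17,-0.08],[.12,-.993,.017],[.69,.071,-.72])]
AX="zyzyzyz"
def fk(q,p,sg):
    R=Ro.from_euler('z',p[0]); x=np.zeros(3)
    # offsets: p[1:]= per link (x,z)
    off=p[1:].reshape(8,3)
    for i in range(7):
        x=x+R.apply(off[i]); R=R*Ro.from_euler(AX[i],sg[i]*q[i])
    x=x+R.apply(off[7]); R=R*Ro.from_euler('z',p_last)
    return x,R.as_matrix()
p_last=0
def Rm(q,a,b,sg):
    R=Ro.from_euler('z',a)
    for i in range(7): R=R*Ro.from_euler(AX[i],sg[i]*q[i])
    return (R*Ro.from_euler('z',b)).as_matrix()
if __name__=="__main__":
    res=[]
    for sg in itertools.product([1,-1],repeat=7):
        if sg[1]<0: continue
        f=lambda ab:np.concatenate([np.r_[Rm(q,ab[0],ab[1],sg)[:,1]-y,Rm(q,ab[0],ab[1],sg)[:,2]-z] for _,q,y,z in D])
        for a0 in(0,1.6,3.1,-1.6):
            s=least_squares(f,[a0,0 if a0 else 1.6]); res.append((s.cost,sg,s.x))
    res.sort(key=lambda t:t[0]); 
    for t in res[:5]: print(t)
E
python3 fit.py
```

```text
(np.float64(0.00019085042882780183), (-1, 1, -1, 1, -1, 1, -1), array([-9.20141636e-04,  1.56995821e+00]))
(np.float64(0.00019085042882780216), (-1, 1, -1, 1, -1, 1, -1), array([-9.20142261e-04,  1.56995821e+00]))
(np.float64(0.00019085042882780842), (-1, 1, -1, 1, -1, 1, -1), array([-9.20141764e-04,  1.56995821e+00]))
(np.float64(0.9592458601067322), (-1, 1, -1, 1, -1, 1, 1), array([6.30057746, 2.55971213]))
(np.float64(0.9592458601084262), (-1, 1, -1, 1, -1, 1, 1), array([0.01739215, 2.55971202]))
```

```bash
cat >> fit.py <<'E'
SG=(-1,1,-1,1,-1,1,-1)
def blocks(q):
    R=Ro.identity(); B=[R.as_matrix()]
    for i in range(7):
        R=R*Ro.from_euler(AX[i],SG[i]*q[i]); B.append(R.as_matrix())
    return B
def A_of(q): # columns: d1z, after j2 (xyz), after j4 (xyz), after j6 (xyz)
    B=blocks(q); return np.concatenate([B[0][:,2:],B[2],B[4],B[6]],1)
A=np.concatenate([A_of(q) for _,q,_,_ in D]); b=np.concatenate([np.array(x) for x,_,_,_ in D])
lam=1e-2
L=np.linalg.solve(A.T@A+lam**2*np.eye(10),A.T@b)
if __name__=="__main__":
    print(L.round(4)); print((A@L-b).reshape(-1,3).round(4))
E
python3 fit.py|tail -12
```

```text
(np.float64(0.9592458601084262), (-1, 1, -1, 1, -1, 1, 1), array([0.01739215, 2.55971202]))
[ 0.291   0.0017 -0.0322  0.5369 -0.0007 -0.0283  0.4735  0.001  -0.0016
  0.3248]
[[-0.0002 -0.0004  0.0012]
 [ 0.      0.     -0.001 ]
 [-0.0012  0.0013 -0.0007]
 [-0.0001  0.0007  0.0006]
 [-0.0002 -0.0014 -0.0015]
 [ 0.0001 -0.0001  0.0007]
 [ 0.0012 -0.0004  0.0016]
 [ 0.0006  0.0004 -0.0005]
 [-0.     -0.0007 -0.0004]]
```

```bash
cat > ik.py <<'E'
from fit import *
lo=np.array([-2.96,-.34,-1.41,.24,-1.37,.17,-2.96])+.03; hi=np.array([2.96,2.1,1.46,2.44,4.51,1.92,2.96])-.03
def FK(q):
    B=blocks(q); return np.concatenate([B[0][:,2:],B[2],B[4],B[6]],1)@L, B[7]@Ro.from_euler('z',np.pi/2).as_matrix()
def Rt(az,tilt): # tool z leaning outwards az by tilt from down, tool y to the right (az-90)
    z=np.array([np.cos(az)*np.sin(tilt),np.sin(az)*np.sin(tilt),-np.cos(tilt)]); y=np.array([np.sin(az),-np.cos(az),0]); return np.c_[np.cross(y,z),y,z]
mid=(lo+hi)/2; rg=(hi-lo)/2
def ik(p,R,q0,w=.01):
    def f(q):
        x,r=FK(q); return np.r_[(x-p)*10,(Ro.from_matrix(R.T@r)).as_rotvec()*2, w*(q-mid)/rg]
    s=least_squares(f,np.clip(q0,lo+1e-3,hi-1e-3),bounds=(lo,hi)); x,r=FK(s.x)
    return s.x,np.linalg.norm(x-p)*1000,np.degrees(np.linalg.norm(Ro.from_matrix(R.T@r).as_rotvec())),np.min(1-np.abs((s.x-mid)/rg))
E
cat > s.py <<'E'
from ik import *
rng=np.random.default_rng(0)
for gz in(.25,.14):
  for az in range(-180,180,30):
    R=Rt(np.radians(az),np.pi/4); p=np.array([.573,.0137,gz])+.019*R[:,2]
    out=[]
    for k in range(12):
        q,e,a,m=ik(p,R,rng.uniform(lo,hi),w=.003)
        if e<3 and a<1.5: out.append((m,q))
    out.sort(key=lambda t:-t[0])
    print(gz,az,len(out),[(round(m,2),q.round(2).tolist()) for m,q in out[:2]])
E
time python3 s.py
```

```text
0.25 -180 6 [(np.float64(0.01), [-0.0, 0.76, -0.17, 1.29, -0.01, 1.88, 1.4]), (np.float64(0.01), [-0.0, 0.76, -0.17, 1.29, -0.01, 1.88, 1.4])]
0.25 -150 9 [(np.float64(0.08), [-0.23, 0.72, -0.01, 1.36, 0.21, 1.82, 1.82]), (np.float64(0.08), [-0.23, 0.72, -0.01, 1.36, 0.21, 1.82, 1.82])]
0.25 -120 9 [(np.float64(0.27), [-0.4, 0.62, 0.04, 1.54, 0.44, 1.63, 2.13]), (np.float64(0.27), [-0.4, 0.62, 0.04, 1.54, 0.44, 1.63, 2.13])]
0.25 -90 5 [(np.float64(0.21), [-0.44, 0.48, -0.05, 1.78, 0.71, 1.39, 2.33]), (np.float64(0.21), [-0.44, 0.48, -0.05, 1.78, 0.71, 1.39, 2.33])]
0.25 -60 10 [(np.float64(0.15), [-0.33, 0.33, -0.24, 2.03, 1.01, 1.11, 2.48]), (np.float64(0.15), [-0.33, 0.33, -0.24, 2.03, 1.01, 1.11, 2.48])]
0.25 -30 10 [(np.float64(0.09), [-0.11, 0.18, -0.39, 2.24, 1.33, 0.73, 2.66]), (np.float64(0.09), [-0.11, 0.18, -0.39, 2.24, 1.33, 0.73, 2.66])]
0.25 0 6 [(np.float64(0.0), [0.18, 0.11, -0.4, 2.34, 1.92, 0.2, 2.66]), (np.float64(0.0), [0.18, 0.11, -0.4, 2.34, 1.92, 0.2, 2.66])]
0.25 30 6 [(np.float64(0.0), [0.69, 0.21, -0.65, 2.23, -1.34, 0.3, 0.27]), (np.float64(0.0), [0.69, 0.2
[... 1652 characters left out ...]
4.24, 0.65, 0.95]), (np.float64(0.04), [-0.27, 0.41, 0.43, 2.37, 4.24, 0.65, 0.95])]
0.14 60 10 [(np.float64(0.03), [0.34, 0.49, -0.12, 2.11, -1.26, 0.73, 0.77]), (np.float64(0.01), [0.23, 0.49, 0.0, 2.12, -1.31, 0.78, 0.81])]
0.14 90 4 [(np.float64(0.23), [0.51, 0.65, -0.36, 1.83, -0.68, 0.99, 0.66]), (np.float64(0.23), [0.51, 0.65, -0.36, 1.83, -0.68, 0.99, 0.66])]
0.14 120 9 [(np.float64(0.34), [0.45, 0.78, -0.43, 1.58, -0.34, 1.31, 0.75]), (np.float64(0.34), [0.45, 0.78, -0.43, 1.58, -0.34, 1.31, 0.75])]
0.14 150 8 [(np.float64(0.36), [0.25, 0.85, -0.34, 1.41, -0.16, 1.59, 1.03]), (np.float64(0.36), [0.25, 0.85, -0.34, 1.41, -0.16, 1.59, 1.03])]
real	1m57.159s
user	1m55.045s
sys	0m0.207s
```

>>> drive_tool:
  commands:
    - {"tx": 0.2, "ty": 0, "tz": 0, "rx": -0.12, "ry": 0.95, "rz": 0, "grip": 1}
    - {"tx": 0.2, "ty": 0, "tz": 0, "rx": -0.12, "ry": 0.95, "rz": 0, "grip": 1}
    - {"tx": 0.2, "ty": 0, "tz": 0, "rx": -0.12, "ry": 0.95, "rz": 0, "grip": 1}
    - {"tx": 0.2, "ty": 0, "tz": 0, "rx": -0.12, "ry": 0.95, "rz": 0, "grip": 1}
    - {"tx": 0.2, "ty": 0, "tz": 0, "rx": -0.12, "ry": 0.95, "rz": 0, "grip": 1}
    - {"tx": 0.2, "ty": 0, "tz": 0, "rx": -0.12, "ry": 0.95, "rz": 0, "grip": 1}

```text
clock: 14.3
tcp_pos: [0.5528, -0.0511, 0.2665]
orientation: [-3.056, -0.227, -0.317]
contact_force: [0.8, 0.7, -0.9]
grip_width: 0.01
```

```bash
python3 st.py
```

```text
t 14.3 p [ 0.5528 -0.0511  0.2665] q [ 0.44  0.18 -0.46  1.92  0.01  0.86 -1.43] F [ 0.8  0.7 -0.9] M [-0.07  0.22 -0.02] w 0.01
y [ 0.152 -0.987 -0.045] z [ 0.199  0.076 -0.977]
```

>>> drive_tool:
  commands:
    - {"tx": 0, "ty": 0.2, "tz": 0, "rx": 0, "ry": 0, "rz": 0.98, "grip": 1}
    - {"tx": 0, "ty": 0.2, "tz": 0, "rx": 0, "ry": 0, "rz": 0.98, "grip": 1}
    - {"tx": 0, "ty": 0.2, "tz": 0, "rx": 0, "ry": 0, "rz": 0.98, "grip": 1}
    - {"tx": 0, "ty": 0.2, "tz": 0, "rx": 0, "ry": 0, "rz": 0.98, "grip": 1}
    - {"tx": 0, "ty": 0.2, "tz": 0, "rx": 0, "ry": 0, "rz": 0.98, "grip": 1}
    - {"tx": 0, "ty": 0.2, "tz": 0, "rx": 0, "ry": 0, "rz": 0.98, "grip": 1}
    - {"tx": 0, "ty": 0.2, "tz": 0, "rx": 0, "ry": 0, "rz": 0.98, "grip": 1}
    - {"tx": 0, "ty": 0.2, "tz": 0, "rx": 0, "ry": 0, "rz": 0.98, "grip": 1}
    - {"tx": 0, "ty": 0.2, "tz": 0, "rx": 0, "ry": 0, "rz": 0.98, "grip": 1}

```text
clock: 15.42
tcp_pos: [0.5526, -0.0147, 0.2652]
orientation: [-2.28, -1.89, -0.196]
contact_force: [0.4, -0.4, -0.9]
grip_width: 0.0096
```

>>> drive_tool:
  commands:
    - {"tx": 0, "ty": 0.2, "tz": 0, "rx": 0, "ry": 0, "rz": 0.98, "grip": 1}
    - {"tx": 0, "ty": 0.2, "tz": 0, "rx": 0, "ry": 0, "rz": 0.98, "grip": 1}
    - {"tx": 0, "ty": 0.2, "tz": 0, "rx": 0, "ry": 0, "rz": 0.98, "grip": 1}
    - {"tx": 0, "ty": 0.2, "tz": 0, "rx": 0, "ry": 0, "rz": 0.98, "grip": 1}
    - {"tx": 0, "ty": 0.2, "tz": 0, "rx": 0, "ry": 0, "rz": 0.98, "grip": 1}
    - {"tx": 0, "ty": 0.2, "tz": 0, "rx": 0, "ry": 0, "rz": 0.98, "grip": 1}
    - {"tx": 0, "ty": 0.2, "tz": 0, "rx": 0, "ry": 0, "rz": 0.98, "grip": 1}
    - {"tx": 0, "ty": 0.2, "tz": 0, "rx": 0, "ry": 0, "rz": 0.98, "grip": 1}
    - {"tx": 0, "ty": 0.2, "tz": 0, "rx": 0, "ry": 0, "rz": 0.98, "grip": 1}

```text
clock: 16.55
tcp_pos: [0.5528, 0.0216, 0.2648]
orientation: [-0.758, -2.82, -0.008]
contact_force: [0.0, -0.4, -0.7]
grip_width: 0.0101
```

>>> drive_tool:
  commands:
    - {"tx": 0, "ty": 0, "tz": 0, "rx": 0.41, "ry": 0.71, "rz": 0, "grip": 1}
    - {"tx": 0, "ty": 0, "tz": 0, "rx": 0.41, "ry": 0.71, "rz": 0, "grip": 1}
    - {"tx": 0, "ty": 0, "tz": 0, "rx": 0.41, "ry": 0.71, "rz": 0, "grip": 1}
    - {"tx": 0, "ty": 0, "tz": 0, "rx": 0.41, "ry": 0.71, "rz": 0, "grip": 1}
    - {"tx": 0, "ty": 0, "tz": 0, "rx": 0.41, "ry": 0.71, "rz": 0, "grip": 1}

```text
clock: 17.18
tcp_pos: [0.5531, 0.0222, 0.2643]
orientation: [-0.602, -2.279, -0.189]
contact_force: [0.1, -0.3, -1.3]
grip_width: 0.0102
```

```bash
python3 st.py
```

```text
t 17.18 p [0.5531 0.0222 0.2643] q [ 0.49  0.83 -0.85  1.31  0.05  1.83  0.7 ] F [ 0.1 -0.3 -1.3] M [-0.41 -0.81 -0.01] w 0.0102
y [ 0.476  0.878 -0.046] z [-0.641  0.311 -0.702]
```

```bash
python3 - <<'E'
from h import *
from ik import Rt
from scipy.spatial.transform import Rotation as Ro
o=status.get_obs(); R=Ro.from_rotvec(o["orientation"]).as_matrix()
az=np.radians(151.5); d=Ro.from_matrix(Rt(az,np.pi/4)@R.T).as_rotvec(degrees=True); print(d,d/8)
Rn=Rt(az,np.pi/4); G=o["tcp_pos"]-.019*Rn[:,2]; print("G",G)
g=eyes.grab_frame("scene"); crop(g,240,110,390,270,"s5.png")
f=eyes.grab_frame("top"); crop(f,240,90,370,210,"t5.png")
for p in (G,G-[0,0,.073]): print(pix(g,p)-[240,110],pix(f,p)-[240,90])
E
```

```text
[ 2.16127487 -1.57748203 -0.02500229] [ 0.27015936 -0.19718525 -0.00312529]
G [0.56492999 0.01583011 0.27775657]
[83.96209339 57.28748077] [54.07401909 57.9073746 ]
[83.13558843 77.9395367 ] [55.21766756 67.03860724]
```

View pics/s5.png

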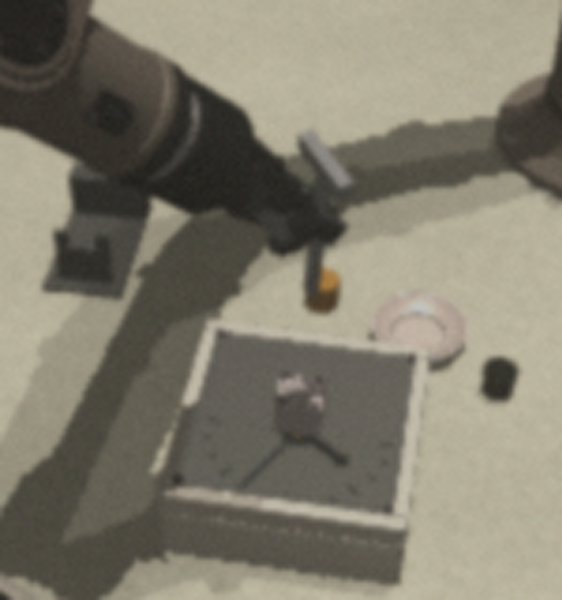

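View pics/t5.png

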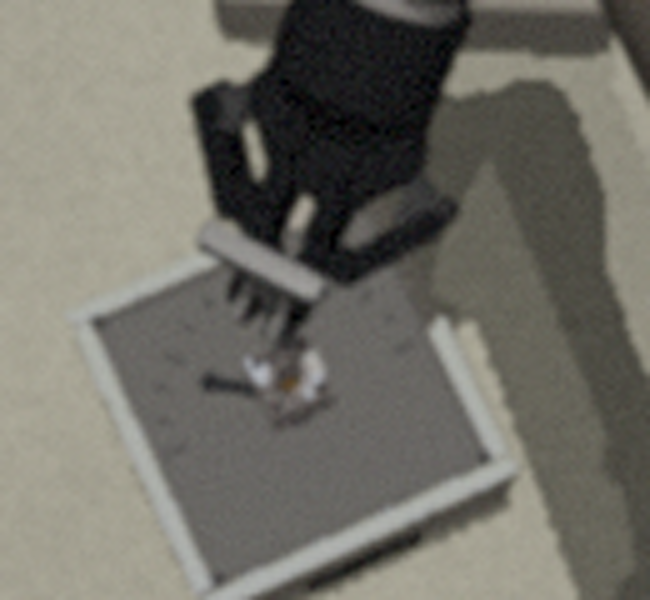

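>>> drive_tool:
  commands:
    - {"tx": 0.2, "ty": -0.1, "tz": -0.8, "rx": 0.27, "ry": -0.2, "rz": 0, "grip": 1}
    - {"tx": 0.2, "ty": 0, "tz": -0.8, "rx": 0, "ry": 0, "rz": 0, "grip": 1}
    - {"tx": 0, "ty": 0, "tz": -0.8, "rx": 0, "ry": 0, "rz": 0, "grip": 1}
    - {"tx": 0, "ty": 0, "tz": -0.7, "rx": 0, "ry": 0, "rz": 0, "grip": 1}
    - {"tx": 0, "ty": 0, "tz": 0, "rx": 0, "ry": 0, "rz": 0, "grip": 1}
    - {"tx": 0, "ty": 0, "tz": 0, "rx": 0, "ry": 0, "rz": 0, "grip": 1}

```text
clock: 18.02
tcp_pos: [0.561, 0.0197, 0.2049]
orientation: [-0.583, -2.302, -0.248]
contact_force: [-0.1, 0.5, -0.6]
grip_width: 0.01
```

```bash
python3 st.py; python3 - <<'E'
from h import *
g=eyes.grab_frame("scene"); crop(g,280,140,360,240,"s6.png",6)
f=eyes.grab_frame("top"); crop(f,260,110,340,190,"t6.png",7)
np.save("s6.npy",g,allow_pickle=True);np.save("t6.npy",f,allow_pickle=True)
E
```

```text
t 18.02 p [0.561  0.0197 0.2049] q [ 0.51  0.89 -0.85  1.35  0.09  1.72  0.75] F [-0.1  0.5 -0.6] M [-0.45 -0.74  0.01] w 0.01
y [0.478 0.878 0.006] z [-0.616  0.341 -0.71 ]
```

View pics/s6.png

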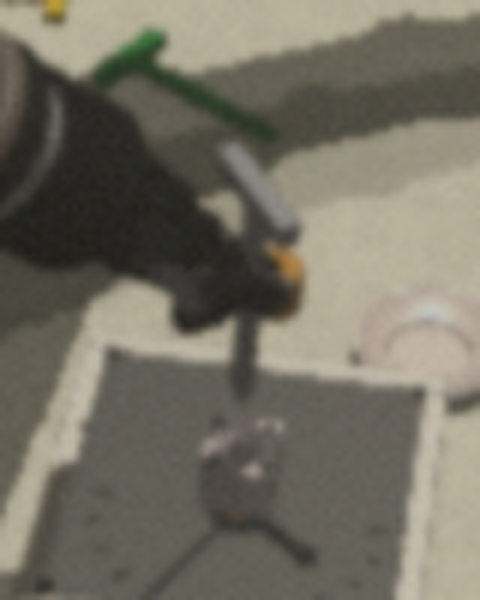

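View pics/t6.png

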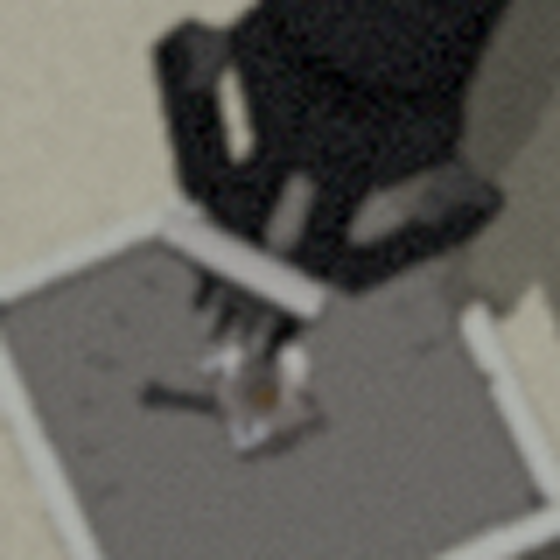

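```bash
python3 - <<'E'
from h import *
g=np.load("s6.npy",allow_pickle=True).item();f=np.load("t6.npy",allow_pickle=True).item()
G=np.array([.561,.0197,.2049])-.019*np.array([-.616,.341,-.71]);print(G)
for dz in(.057,.05,-.066,-.073,-.08): 
    p=G+[0,0,dz]; print(dz,((pix(g,p)-[280,140])*6+2.5).round(),((pix(f,p)-[260,110])*7+3).round())
H=np.array([.573,.0137,.106]);print("hole",(pix(g,H)-[280,140])*6+2.5,(pix(f,H)-[260,110])*7+3)
E
```

```text
[0.572704 0.013221 0.21839 ]
0.057 [251. 177.] [251. 248.]
0.05 [250. 190.] [251. 255.]
-0.066 [244. 378.] [263. 353.]
-0.073 [243. 389.] [263. 358.]
-0.08 [243. 399.] [264. 363.]
hole [241.97540311 446.38917301] [265.09229465 385.61117401]
```

>>> drive_tool:
  commands:
    - {"tx": 0.11, "ty": -0.11, "tz": -0.2, "rx": 0.26, "ry": 0.26, "rz": 0, "grip": 1}
    - {"tx": 0, "ty": 0, "tz": -0.8, "rx": 0, "ry": 0, "rz": 0, "grip": 1}
    - {"tx": 0, "ty": 0, "tz": 0, "rx": 0, "ry": 0, "rz": 0, "grip": 1}
    - {"tx": 0, "ty": 0, "tz": 0, "rx": 0, "ry": 0, "rz": 0, "grip": 1}

```text
clock: 18.62
tcp_pos: [0.5629, 0.0176, 0.1843]
orientation: [-0.564, -2.256, -0.277]
contact_force: [0.3, 0.8, -0.6]
grip_width: 0.0101
```

```bash
python3 st.py; python3 - <<'E'
from h import *
from scipy.spatial.transform import Rotation as Ro
o=status.get_obs(); R=Ro.from_rotvec(o["orientation"]).as_matrix(); G=o["tcp_pos"]-.019*R[:,2]
g=eyes.grab_frame("scene"); crop(g,280,150,360,230,"s7.png",7)
f=eyes.grab_frame("top"); crop(f,270,120,330,180,"t7.png",9)
for dz in(.057,.05,-.066,-.073,-.08): 
    p=G+[0,0,dz]; print(dz,((pix(g,p)-[280,150])*7+3).round(),((pix(f,p)-[270,120])*9+4).round())
H=np.array([.573,.0137,.106]);print("hole",(pix(g,H)-[280,150])*7+3,(pix(f,H)-[270,120])*9+4)
E
```

```text
t 18.62 p [0.5629 0.0176 0.1843] q [ 0.51  0.94 -0.84  1.33  0.08  1.73  0.77] F [ 0.3  0.8 -0.6] M [-0.41 -0.81  0.02] w 0.0101
y [0.479 0.878 0.02 ] z [-0.642  0.366 -0.674]
0.057 [282. 181.] [246. 246.]
0.05 [281. 195.] [247. 254.]
-0.066 [275. 409.] [259. 376.]
-0.073 [274. 420.] [260. 383.]
-0.08 [274. 432.] [261. 389.]
hole [282.38797029 450.87070184] [250.97580741 405.9286523 ]
```

View pics/s7.png

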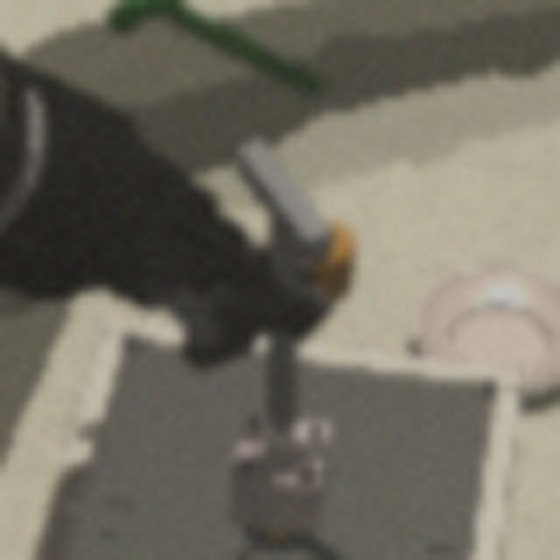

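View pics/t7.png

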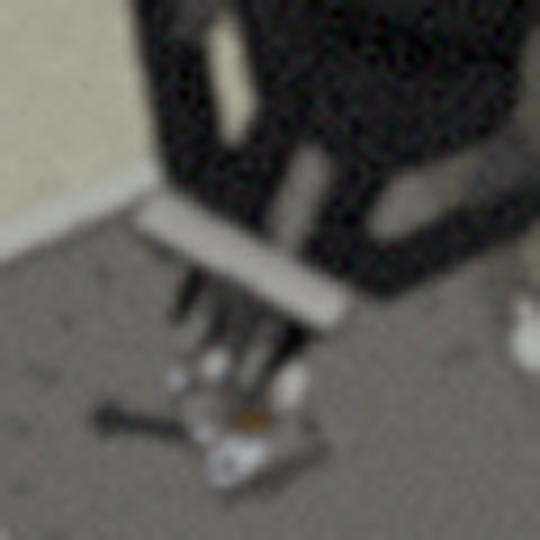

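>>> drive_tool:
  commands:
    - {"tx": 0, "ty": 0, "tz": -0.4, "rx": 0, "ry": 0, "rz": 0, "grip": 1}
    - {"tx": 0, "ty": 0, "tz": -0.4, "rx": 0, "ry": 0, "rz": 0, "grip": 1}
    - {"tx": 0, "ty": 0, "tz": -0.3, "rx": 0, "ry": 0, "rz": 0, "grip": 1}
    - {"tx": 0, "ty": 0, "tz": -0.2, "rx": 0, "ry": 0, "rz": 0, "grip": 1}
    - {"tx": 0, "ty": 0, "tz": 0, "rx": 0, "ry": 0, "rz": 0, "grip": 1}

```text
clock: 19.35
tcp_pos: [0.5629, 0.0173, 0.1581]
orientation: [-0.565, -2.256, -0.276]
contact_force: [-0.3, -0.4, -1.8]
grip_width: 0.0098
```

```bash
python3 st.py; python3 - <<'E'
from h import *
g=eyes.grab_frame("scene"); crop(g,280,150,360,230,"s8.png",7)
E
```

```text
t 19.35 p [0.5629 0.0173 0.1581] q [ 0.51  0.97 -0.83  1.34  0.1   1.7   0.78] F [-0.3 -0.4 -1.8] M [-0.46 -0.73  0.03] w 0.0098
y [0.479 0.878 0.02 ] z [-0.642  0.366 -0.674]
```

View pics/s8.png

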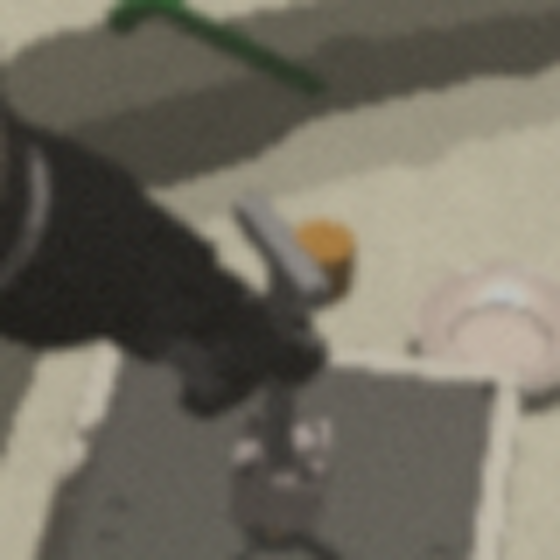

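>>> drive_tool:
  commands:
    - {"tx": 0, "ty": 0, "tz": -0.25, "rx": 0, "ry": 0, "rz": 0, "grip": 1}
    - {"tx": 0, "ty": 0, "tz": -0.25, "rx": 0, "ry": 0, "rz": 0, "grip": 1}
    - {"tx": 0, "ty": 0, "tz": -0.2, "rx": 0, "ry": 0, "rz": 0, "grip": 1}
    - {"tx": 0, "ty": 0, "tz": 0, "rx": 0, "ry": 0, "rz": 0, "grip": 1}

```text
clock: 19.9
tcp_pos: [0.563, 0.0173, 0.1439]
orientation: [-0.565, -2.257, -0.276]
contact_force: [0.0, 0.7, -2.0]
grip_width: 0.0103
```

>>> drive_tool:
  commands:
    - {"tx": 0, "ty": 0, "tz": -0.2, "rx": 0, "ry": 0, "rz": 0, "grip": 1}
    - {"tx": 0, "ty": 0, "tz": -0.2, "rx": 0, "ry": 0, "rz": 0, "grip": 1}
    - {"tx": 0, "ty": 0, "tz": 0, "rx": 0, "ry": 0, "rz": 0, "grip": 1}

```text
clock: 20.27
tcp_pos: [0.5629, 0.0173, 0.1359]
orientation: [-0.565, -2.257, -0.276]
contact_force: [-1.1, 0.2, -1.3]
grip_width: 0.0102
```

```bash
python3 st.py; python3 - <<'E'
from h import *
g=eyes.grab_frame("scene"); crop(g,270,150,370,250,"s9.png",6)
E
```

```text
t 20.27 p [0.5629 0.0173 0.1359] q [ 0.51  0.99 -0.82  1.35  0.11  1.67  0.79] F [-1.1  0.2 -1.3] M [-0.42 -0.69  0.01] w 0.0102
y [0.479 0.878 0.02 ] z [-0.642  0.366 -0.674]
```

View pics/s9.png

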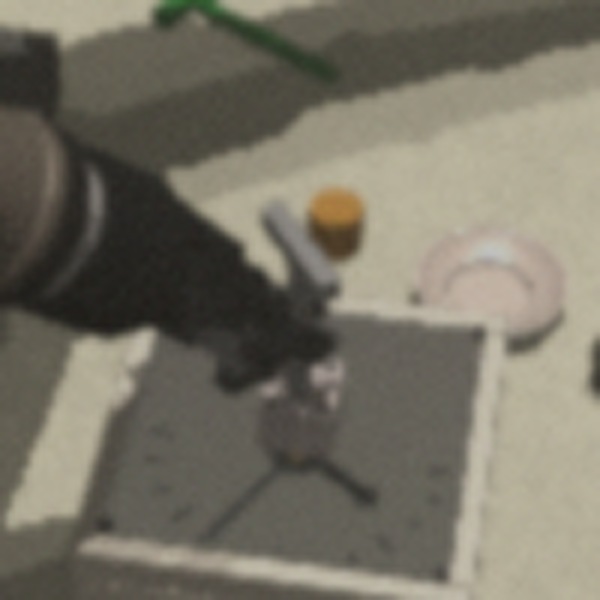

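>>> drive_tool:
  commands:
    - {"tx": 0, "ty": 0, "tz": -0.15, "rx": 0, "ry": 0, "rz": 0, "grip": 1}
    - {"tx": 0, "ty": 0, "tz": -0.15, "rx": 0, "ry": 0, "rz": 0, "grip": 1}
    - {"tx": 0, "ty": 0, "tz": 0, "rx": 0, "ry": 0, "rz": 0, "grip": 1}

```text
clock: 20.7
tcp_pos: [0.5629, 0.0173, 0.1301]
orientation: [-0.565, -2.257, -0.276]
contact_force: [-0.6, 0.6, -1.9]
grip_width: 0.0104
```

>>> drive_tool:
  commands:
    - {"tx": 0, "ty": 0, "tz": -0.15, "rx": 0, "ry": 0, "rz": 0, "grip": 1}
    - {"tx": 0, "ty": 0, "tz": 0, "rx": 0, "ry": 0, "rz": 0, "grip": 1}

```text
clock: 20.95
tcp_pos: [0.563, 0.0174, 0.1277]
orientation: [-0.565, -2.257, -0.277]
contact_force: [-1.1, 0.4, 1.8]
grip_width: 0.0102
```

>>> drive_tool:
  commands:
    - {"tx": 0, "ty": 0, "tz": 0, "rx": 0, "ry": 0, "rz": 0, "grip": 0.5}
    - {"tx": 0, "ty": 0, "tz": 0, "rx": 0, "ry": 0, "rz": 0, "grip": -1}
    - {"tx": 0, "ty": 0, "tz": 0, "rx": 0, "ry": 0, "rz": 0, "grip": -1}
    - {"tx": 0, "ty": 0, "tz": 0, "rx": 0, "ry": 0, "rz": 0, "grip": -1}
    - {"tx": 0, "ty": 0, "tz": 0, "rx": 0, "ry": 0, "rz": 0, "grip": -1}

```text
clock: 21.58
tcp_pos: [0.5631, 0.0173, 0.1275]
orientation: [-0.565, -2.257, -0.276]
contact_force: [-1.2, 0.5, 0.6]
grip_width: 0.0852
```

```bash
python3 st.py; python3 - <<'E'
from h import *
g=eyes.grab_frame("scene"); crop(g,270,150,370,250,"s10.png",6)
E
```

```text
t 21.57 p [0.5631 0.0173 0.1275] q [ 0.5   1.   -0.82  1.35  0.12  1.66  0.79] F [-1.2  0.5  0.6] M [-0.35 -0.62 -0.03] w 0.0852
y [0.479 0.878 0.02 ] z [-0.642  0.366 -0.674]
```

View pics/s10.png

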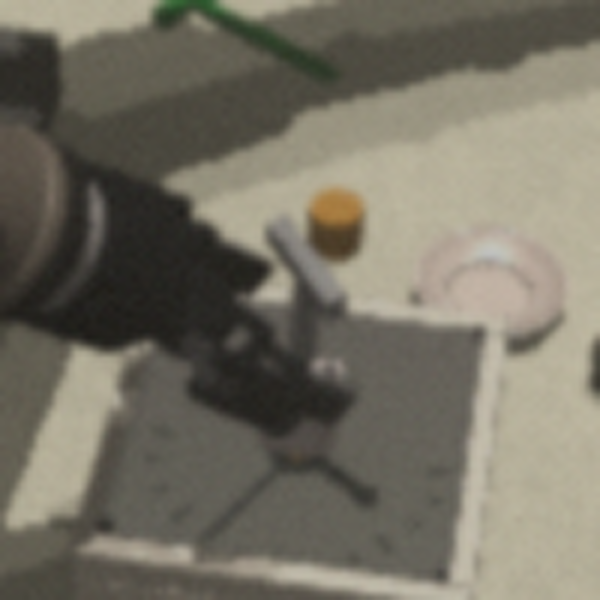

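>>> drive_tool:
  commands:
    - {"tx": 0.64, "ty": -0.37, "tz": 0.67, "rx": 0, "ry": 0, "rz": 0, "grip": -1}
    - {"tx": 0.64, "ty": -0.37, "tz": 0.67, "rx": 0, "ry": 0, "rz": 0, "grip": -1}
    - {"tx": 0.64, "ty": -0.37, "tz": 0.67, "rx": 0, "ry": 0, "rz": 0, "grip": -1}
    - {"tx": 0.64, "ty": -0.37, "tz": 0.67, "rx": 0, "ry": 0, "rz": 0, "grip": -1}
    - {"tx": 0.64, "ty": -0.37, "tz": 0.67, "rx": 0, "ry": 0, "rz": 0, "grip": -1}
    - {"tx": 0.64, "ty": -0.37, "tz": 0.67, "rx": 0, "ry": 0, "rz": 0, "grip": -1}

```text
clock: 22.38
tcp_pos: [0.6399, -0.0276, 0.2074]
orientation: [-0.564, -2.255, -0.279]
contact_force: [-2.7, -1.2, 1.4]
grip_width: 0.0851
```

>>> drive_tool:
  commands:
    - {"tx": 0, "ty": 0, "tz": 1, "rx": -0.47, "ry": -0.86, "rz": 0, "grip": -1}
    - {"tx": 0, "ty": 0, "tz": 1, "rx": -0.47, "ry": -0.86, "rz": 0, "grip": -1}
    - {"tx": 0, "ty": 0, "tz": 1, "rx": -0.47, "ry": -0.86, "rz": 0, "grip": -1}
    - {"tx": 0, "ty": 0, "tz": 1, "rx": -0.47, "ry": -0.86, "rz": 0, "grip": -1}
    - {"tx": -0.3, "ty": 0.2, "tz": 0.5, "rx": -0.47, "ry": -0.86, "rz": 0, "grip": -1}
    - {"tx": -0.3, "ty": 0.2, "tz": 0, "rx": -0.47, "ry": -0.86, "rz": 0, "grip": -1}

```text
clock: 23.12
tcp_pos: [0.6283, -0.0184, 0.2996]
orientation: [0.753, 3.049, 0.024]
contact_force: [-0.3, 0.3, 0.4]
grip_width: 0.0854
```

```bash
python3 st.py; python3 - <<'E'
from h import *
f=eyes.grab_frame("top"); crop(f,250,100,350,200,"t11.png",6)
g=eyes.grab_frame("scene"); crop(g,270,150,370,250,"s11.png",6)
np.save("s11.npy",g,allow_pickle=True);np.save("t11.npy",f,allow_pickle=True)
E
```

```text
t 23.12 p [ 0.6283 -0.0184  0.2996] q [ 0.44  0.43 -0.69  1.56  0.27  1.25  0.8 ] F [-0.3  0.3  0.4] M [-0.03 -0.04  0.03] w 0.0854
y [0.466 0.885 0.015] z [ 0.004  0.015 -1.   ]
```

View pics/s11.png

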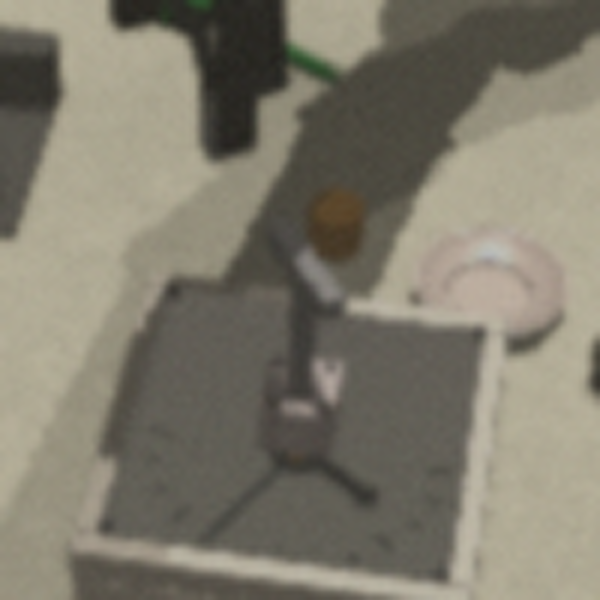

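View pics/t11.png

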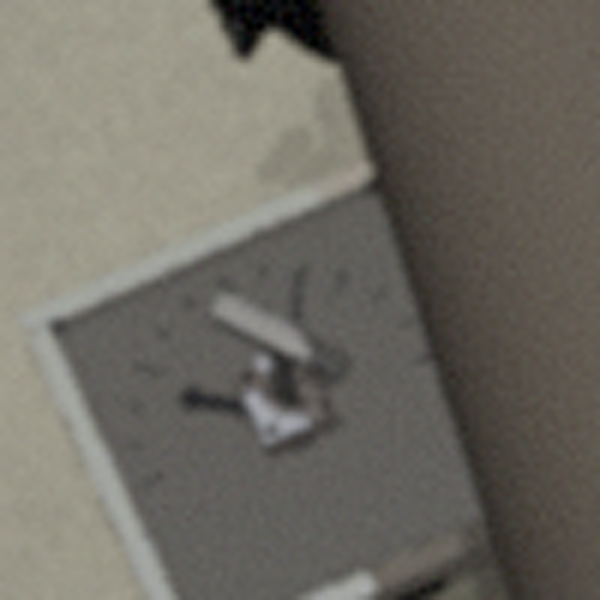

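```bash
cat > tri.py <<'E'
from h import *
from scipy.optimize import least_squares
def tri(g,ug,f,uf):
    return least_squares(lambda p:np.r_[pix(g,p)-ug,pix(f,p)-uf],[.57,.01,.2])
E
python3 - <<'E'
from tri import *
g=np.load("s11.npy",allow_pickle=True).item();f=np.load("t11.npy",allow_pickle=True).item()
c=lambda o,u,v:np.array([o[0]+(u+.5)/6-.5,o[1]+(v+.5)/6-.5])
G=lambda u,v:c((270,150),u,v); F=lambda u,v:c((250,100),u,v)
for n,a,b in(("far(+y)end",G(340,300),F(216,302)),("other end",G(274,230),F(312,356)),("cent",G(307,265),F(264,328))):
    s=tri(g,a,f,b); print(n,s.x.round(4),s.fun.round(1))
for z in(.2,.193): print(z,pt(f,*F(264,328),z).round(4),pt(f,*F(216,302),z).round(4),pt(f,*F(312,356),z).round(4))
H=np.array([.573,.0137,.106]);print(pix(f,H),pix(g,H))
print("expected bar top",pix(f,[.573,.0137,.2]),F(264,328),pix(g,[.573,.0137,.2]),G(307,265))
E
```

```text
far(+y)end [0.5859 0.0413 0.1924] [-0.1 -0.  -0.1  0.1]
other end [ 0.5662 -0.0032  0.1935] [ 1.9  0.4  1.5 -0.8]
cent [0.5763 0.0191 0.193 ] [ 0.8  0.1  0.6 -0.3]
0.2 [0.5733 0.0203 0.2   ] [0.5837 0.0404 0.2   ] [5.621e-01 3.000e-04 2.000e-01]
0.193 [0.5754 0.0207 0.193 ] [0.5859 0.0409 0.193 ] [5.641e-01 5.000e-04 1.930e-01]
[297.44175638 164.65873914] [319.91256718 213.98152883]
expected bar top [296.27606666 154.45385976] [293.58333333 154.25      ] [320.70590521 190.50756501] [320.75 193.75]
```

>>> drive_tool:
  commands:
    - {"tx": -0.23, "ty": 0.135, "tz": 0, "rx": -0.107, "ry": 0.03, "rz": 0, "grip": -1}
    - {"tx": -0.23, "ty": 0.135, "tz": 0, "rx": 0, "ry": 0, "rz": -1, "grip": -1}
    - {"tx": -0.23, "ty": 0.135, "tz": -0.25, "rx": 0, "ry": 0, "rz": -1, "grip": -1}
    - {"tx": -0.23, "ty": 0.135, "tz": -0.25, "rx": 0, "ry": 0, "rz": -1, "grip": -1}
    - {"tx": -0.23, "ty": 0.135, "tz": -0.25, "rx": 0, "ry": 0, "rz": -1, "grip": -1}
    - {"tx": -0.23, "ty": 0.135, "tz": -0.25, "rx": 0, "ry": 0, "rz": -1, "grip": -1}
    - {"tx": -0.23, "ty": 0.135, "tz": -0.25, "rx": 0, "ry": 0, "rz": -1, "grip": -1}
    - {"tx": -0.23, "ty": 0.135, "tz": -0.25, "rx": 0, "ry": 0, "rz": -1, "grip": -1}
    - {"tx": -0.23, "ty": 0.135, "tz": -0.25, "rx": 0, "ry": 0, "rz": -1, "grip": -1}
    - {"tx": -0.23, "ty": 0.135, "tz": -0.25, "rx": 0, "ry": 0, "rz": -1, "grip": -1}

```text
clock: 24.48
tcp_pos: [0.5824, 0.0076, 0.257]
orientation: [-2.403, -2.012, -0.004]
contact_force: [-0.1, 0.3, 0.3]
grip_width: 0.0852
```

>>> drive_tool:
  commands:
    - {"tx": -0.23, "ty": 0.135, "tz": -0.5, "rx": 0, "ry": 0, "rz": -1, "grip": -1}
    - {"tx": -0.23, "ty": 0.135, "tz": -0.5, "rx": 0, "ry": 0, "rz": -1, "grip": -1}
    - {"tx": 0, "ty": 0, "tz": 0, "rx": 0, "ry": 0, "rz": -0.35, "grip": -1}
    - {"tx": 0, "ty": 0, "tz": 0, "rx": 0, "ry": 0, "rz": 0, "grip": -1}

```text
clock: 24.98
tcp_pos: [0.5732, 0.0131, 0.2372]
orientation: [-2.696, -1.601, -0.005]
contact_force: [-0.1, 0.4, -0.3]
grip_width: 0.0852
```

```bash
python3 st.py
```

```text
t 24.98 p [0.5732 0.0131 0.2372] q [ 0.2   0.34 -0.41  1.77  0.14  1.06 -0.76] F [-0.1  0.4 -0.3] M [-0.02 -0.02 -0.01] w 0.0852
y [ 0.878 -0.479 -0.004] z [-0.     0.007 -1.   ]
```

>>> drive_tool:
  commands:
    - {"tx": 0, "ty": 0, "tz": -0.9, "rx": 0, "ry": 0, "rz": 0, "grip": -0.5}
    - {"tx": 0, "ty": 0, "tz": -0.9, "rx": 0, "ry": 0, "rz": 0, "grip": -0.3}
    - {"tx": 0, "ty": 0, "tz": -0.9, "rx": 0, "ry": 0, "rz": 0, "grip": 0}
    - {"tx": 0, "ty": 0, "tz": -0.3, "rx": 0, "ry": 0, "rz": 0, "grip": 0}

```text
clock: 25.48
tcp_pos: [0.5715, 0.0132, 0.1757]
orientation: [-2.695, -1.601, -0.003]
contact_force: [-1.0, 0.1, 0.0]
grip_width: 0.0426
```

```bash
python3 st.py; python3 - <<'E'
from h import *
g=eyes.grab_frame("scene"); crop(g,270,130,370,250,"s12.png",5)
E
```

```text
t 25.48 p [0.5715 0.0132 0.1757] q [ 0.19  0.4  -0.4   1.84  0.18  0.94 -0.79] F [-1.   0.1  0. ] M [-0.04 -0.01 -0.01] w 0.0426
y [ 0.878 -0.478 -0.005] z [-0.002  0.006 -1.   ]
```

View pics/s12.png

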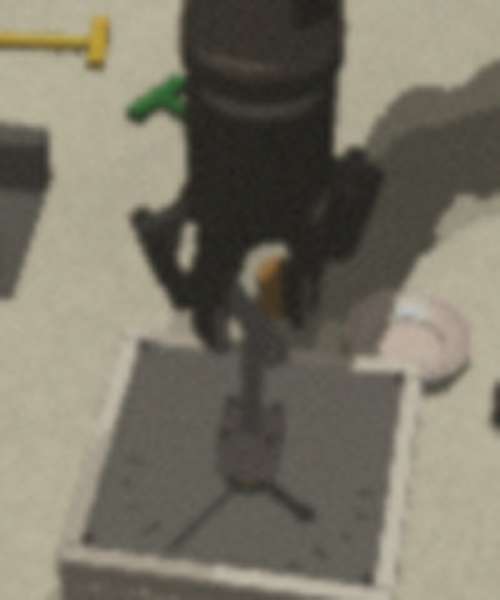

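>>> drive_tool:
  commands:
    - {"tx": 0.07, "ty": 0, "tz": 0, "rx": 0, "ry": 0, "rz": 0, "grip": 0.6}
    - {"tx": 0, "ty": 0, "tz": 0, "rx": 0, "ry": 0, "rz": 0, "grip": 1}
    - {"tx": 0, "ty": 0, "tz": 0, "rx": 0, "ry": 0, "rz": 0, "grip": 1}
    - {"tx": 0, "ty": 0, "tz": 0, "rx": 0, "ry": 0, "rz": 0, "grip": 1}
    - {"tx": 0, "ty": 0, "tz": 0, "rx": 0, "ry": 0, "rz": 0, "grip": 1}
  grip_force: 50

```text
clock: 26.15
tcp_pos: [0.5745, 0.0135, 0.1785]
orientation: [-2.697, -1.602, -0.009]
contact_force: [-0.4, 1.2, 5.7]
grip_width: 0.0104
```

```bash
python3 st.py; python3 - <<'E'
from h import *
g=eyes.grab_frame("scene"); crop(g,270,150,370,250,"s13.png",6); np.save("s13.npy",g,allow_pickle=True)
E
```

```text
t 26.15 p [0.5745 0.0135 0.1785] q [ 0.19  0.4  -0.4   1.83  0.18  0.94 -0.79] F [-0.4  1.2  5.7] M [0.23 0.16 0.  ] w 0.0104
y [ 0.878 -0.478 -0.001] z [ 0.003  0.007 -1.   ]
```

View pics/s13.png

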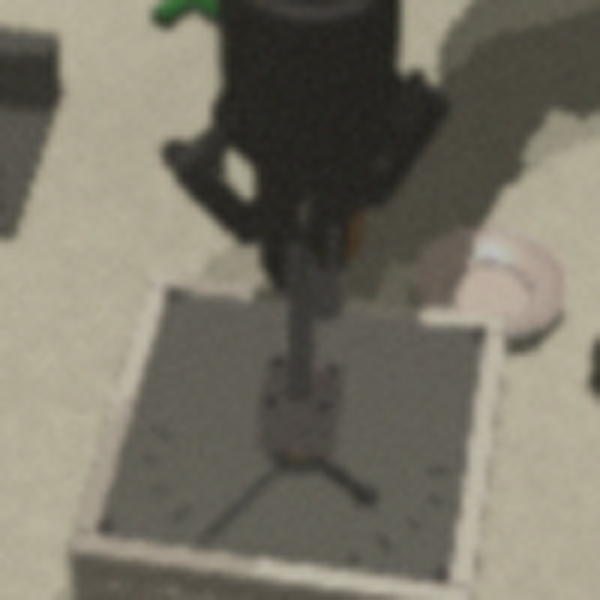

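>>> drive_tool:
  commands:
    - {"tx": 0, "ty": 0, "tz": -0.1, "rx": 0, "ry": 0, "rz": 0, "grip": 1}
    - {"tx": 0, "ty": 0, "tz": 0, "rx": 0, "ry": 0, "rz": 0, "grip": 1}

```text
clock: 26.45
tcp_pos: [0.5754, 0.0137, 0.1782]
orientation: [-2.698, -1.602, -0.012]
contact_force: [-2.6, -0.1, 16.0]
grip_width: 0.0103
```

>>> drive_tool:
  commands:
    - {"tx": 0, "ty": 0, "tz": 0, "rx": 0, "ry": 0, "rz": 0.5, "grip": 1}
    - {"tx": 0, "ty": 0, "tz": 0, "rx": 0, "ry": 0, "rz": 0.5, "grip": 1}
    - {"tx": 0, "ty": 0, "tz": 0, "rx": 0, "ry": 0, "rz": 0.5, "grip": 1}

```text
clock: 26.82
tcp_pos: [0.5753, 0.0137, 0.1782]
orientation: [-2.514, -1.878, -0.01]
contact_force: [-3.4, 0.7, 16.4]
grip_width: 0.0105
```

```bash
python3 st.py
```

```text
t 26.82 p [0.5753 0.0137 0.1782] q [ 0.22  0.41 -0.44  1.83  0.2   0.95 -0.6 ] F [-3.4  0.7 16.4] M [ 0.16  0.97 -0.01] w 0.0105
y [ 0.959 -0.283  0.001] z [ 0.003  0.007 -1.   ]
```

>>> drive_tool:
  commands:
    - {"tx": 0, "ty": 0, "tz": 0.1, "rx": 0, "ry": 0, "rz": 0, "grip": 1}
    - {"tx": 0, "ty": 0, "tz": 0, "rx": 0, "ry": 0, "rz": 0.5, "grip": 1}
    - {"tx": 0, "ty": 0, "tz": 0, "rx": 0, "ry": 0, "rz": 0.5, "grip": 1}
    - {"tx": 0, "ty": 0, "tz": 0, "rx": 0, "ry": 0, "rz": 0, "grip": 1}

```text
clock: 27.32
tcp_pos: [0.5745, 0.0137, 0.1785]
orientation: [-2.377, -2.046, -0.007]
contact_force: [-0.9, 0.6, 6.3]
grip_width: 0.0108
```

```bash
python3 st.py
```

```text
t 27.32 p [0.5745 0.0137 0.1785] q [ 0.24  0.41 -0.47  1.83  0.22  0.95 -0.47] F [-0.9  0.6  6.3] M [0.29 0.3  0.02] w 0.0108
y [ 0.989 -0.149 -0.001] z [ 0.     0.007 -1.   ]
```

>>> drive_tool:
  commands:
    - {"tx": 0, "ty": 0, "tz": 0, "rx": 0, "ry": 0, "rz": 0.5, "grip": 1}
    - {"tx": 0, "ty": 0, "tz": 0, "rx": 0, "ry": 0, "rz": 0.5, "grip": 1}
    - {"tx": 0, "ty": 0, "tz": 0, "rx": 0, "ry": 0, "rz": 0, "grip": 1}

```text
clock: 27.7
tcp_pos: [0.5744, 0.0137, 0.1785]
orientation: [-2.228, -2.207, -0.007]
contact_force: [-0.1, 0.2, 6.3]
grip_width: 0.0102
```

>>> drive_tool:
  commands:
    - {"tx": 0, "ty": 0, "tz": 0, "rx": 0, "ry": 0, "rz": 0.5, "grip": 1}
    - {"tx": 0, "ty": 0, "tz": 0, "rx": 0, "ry": 0, "rz": 0.5, "grip": 1}
    - {"tx": 0, "ty": 0, "tz": 0, "rx": 0, "ry": 0, "rz": 0, "grip": 1}

```text
clock: 28.08
tcp_pos: [0.5744, 0.0137, 0.1785]
orientation: [-2.069, -2.357, -0.006]
contact_force: [-1.1, 1.5, 7.2]
grip_width: 0.0102
```

```bash
python3 st.py; python3 - <<'E'
from h import *
g=eyes.grab_frame("scene"); crop(g,270,150,370,250,"s14.png",6); np.save("s14.npy",g,allow_pickle=True)
E
```

```text
t 28.07 p [0.5744 0.0137 0.1785] q [ 0.29  0.42 -0.53  1.82  0.25  0.96 -0.22] F [-1.1  1.5  7.2] M [0.27 0.35 0.01] w 0.0102
y [ 0.992  0.13  -0.001] z [-0.002  0.006 -1.   ]
```

View pics/s14.png

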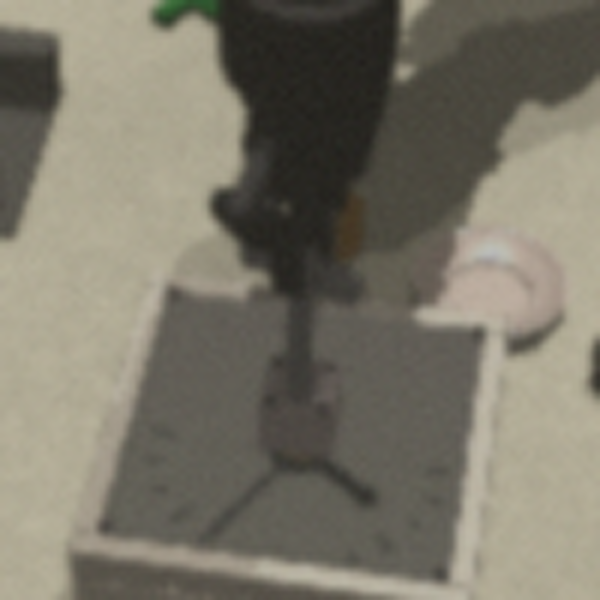

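>>> drive_tool:
  commands:
    - {"tx": 0, "ty": 0, "tz": 0, "rx": 0, "ry": 0, "rz": -0.8, "grip": 1}
    - {"tx": 0, "ty": 0, "tz": 0, "rx": 0, "ry": 0, "rz": -0.8, "grip": 1}
    - {"tx": 0, "ty": 0, "tz": 0, "rx": 0, "ry": 0, "rz": -0.8, "grip": 1}
    - {"tx": 0, "ty": 0, "tz": 0, "rx": 0, "ry": 0, "rz": 0, "grip": 1}

```text
clock: 28.62
tcp_pos: [0.5745, 0.0135, 0.1785]
orientation: [-2.435, -1.977, -0.007]
contact_force: [-0.1, 0.7, 7.2]
grip_width: 0.0108
```

>>> drive_tool:
  commands:
    - {"tx": 0, "ty": 0, "tz": 0, "rx": 0, "ry": 0, "rz": -0.8, "grip": 1}
    - {"tx": 0, "ty": 0, "tz": 0, "rx": 0, "ry": 0, "rz": -0.8, "grip": 1}
    - {"tx": 0, "ty": 0, "tz": 0, "rx": 0, "ry": 0, "rz": -0.8, "grip": 1}
    - {"tx": 0, "ty": 0, "tz": 0, "rx": 0, "ry": 0, "rz": 0, "grip": 1}

```text
clock: 29.12
tcp_pos: [0.5745, 0.0132, 0.1785]
orientation: [-2.732, -1.543, -0.008]
contact_force: [-0.7, 0.2, 5.6]
grip_width: 0.0105
```

>>> drive_tool:
  commands:
    - {"tx": 0, "ty": 0, "tz": 0, "rx": 0, "ry": 0, "rz": -0.8, "grip": 1}
    - {"tx": 0, "ty": 0, "tz": 0, "rx": 0, "ry": 0, "rz": -0.8, "grip": 1}
    - {"tx": 0, "ty": 0, "tz": 0, "rx": 0, "ry": 0, "rz": -0.8, "grip": 1}
    - {"tx": 0, "ty": 0, "tz": 0, "rx": 0, "ry": 0, "rz": 0, "grip": 1}

```text
clock: 29.62
tcp_pos: [0.5744, 0.0133, 0.1785]
orientation: [-2.951, -1.067, -0.01]
contact_force: [-1.8, -0.0, 5.4]
grip_width: 0.0099
```

```bash
python3 st.py; python3 - <<'E'
from h import *
g=eyes.grab_frame("scene"); crop(g,270,150,370,250,"s15.png",6); np.save("s15.npy",g,allow_pickle=True)
E
```

```text
t 29.62 p [0.5744 0.0133 0.1785] q [ 0.13  0.39 -0.32  1.84  0.14  0.93 -1.14] F [-1.8 -0.   5.4] M [0.02 0.35 0.01] w 0.0099
y [ 0.639 -0.769 -0.001] z [ 0.005  0.005 -1.   ]
```

View pics/s15.png

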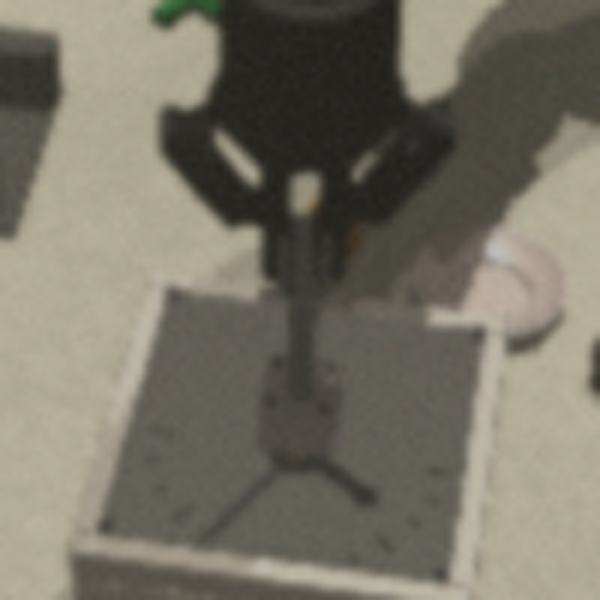

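>>> drive_tool:
  commands:
    - {"tx": 0, "ty": 0, "tz": 0.05, "rx": 0, "ry": 0, "rz": 0, "grip": 1}
    - {"tx": 0, "ty": 0, "tz": 0, "rx": 0, "ry": 0, "rz": 0.4, "grip": 1}
    - {"tx": 0, "ty": 0, "tz": 0, "rx": 0, "ry": 0, "rz": 0, "grip": 1}

```text
clock: 30.05
tcp_pos: [0.5739, 0.0132, 0.1786]
orientation: [-2.919, -1.149, -0.008]
contact_force: [-0.7, -0.6, 1.1]
grip_width: 0.0107
```

>>> drive_tool:
  commands:
    - {"tx": 0, "ty": 0, "tz": 0.1, "rx": 0, "ry": 0, "rz": 0.5, "grip": 1}
    - {"tx": 0, "ty": 0, "tz": 0, "rx": 0, "ry": 0, "rz": 1, "grip": 1}
    - {"tx": 0, "ty": 0, "tz": 0, "rx": 0, "ry": 0, "rz": 1, "grip": 1}
    - {"tx": 0, "ty": 0, "tz": 0, "rx": 0, "ry": 0, "rz": 0.5, "grip": 1}
    - {"tx": 0, "ty": 0, "tz": -0.2, "rx": 0, "ry": 0, "rz": 0, "grip": 1}
    - {"tx": 0, "ty": 0, "tz": 0, "rx": 0, "ry": 0, "rz": 0, "grip": 1}

```text
clock: 30.8
tcp_pos: [0.575, 0.0134, 0.1783]
orientation: [-2.619, -1.728, -0.009]
contact_force: [-2.4, -0.8, 12.3]
grip_width: 0.0106
```

>>> drive_tool:
  commands:
    - {"tx": 0, "ty": 0, "tz": 0.2, "rx": 0, "ry": 0, "rz": 0, "grip": 1}
    - {"tx": 0, "ty": 0, "tz": 0, "rx": 0, "ry": 0, "rz": 1, "grip": 1}
    - {"tx": 0, "ty": 0, "tz": 0, "rx": 0, "ry": 0, "rz": 1, "grip": 1}
    - {"tx": 0, "ty": 0, "tz": -0.2, "rx": 0, "ry": 0, "rz": 0, "grip": 1}
    - {"tx": 0, "ty": 0, "tz": 0, "rx": 0, "ry": 0, "rz": 0, "grip": 1}

```text
clock: 31.42
tcp_pos: [0.5749, 0.0136, 0.1783]
orientation: [-2.354, -2.074, -0.008]
contact_force: [-2.4, 0.0, 12.6]
grip_width: 0.0109
```

>>> drive_tool:
  commands:
    - {"tx": 0, "ty": 0, "tz": 0.2, "rx": 0, "ry": 0, "rz": 0, "grip": 1}
    - {"tx": 0, "ty": 0, "tz": 0, "rx": 0, "ry": 0, "rz": 1, "grip": 1}
    - {"tx": 0, "ty": 0, "tz": 0, "rx": 0, "ry": 0, "rz": 1, "grip": 1}
    - {"tx": 0, "ty": 0, "tz": -0.2, "rx": 0, "ry": 0, "rz": 0, "grip": 1}
    - {"tx": 0, "ty": 0, "tz": 0, "rx": 0, "ry": 0, "rz": 0, "grip": 1}

```text
clock: 32.05
tcp_pos: [0.5749, 0.0137, 0.1783]
orientation: [-2.043, -2.38, -0.006]
contact_force: [-2.9, 0.5, 12.2]
grip_width: 0.0109
```

>>> drive_tool:
  commands:
    - {"tx": -0.05, "ty": 0, "tz": 0.1, "rx": 0, "ry": 0, "rz": 0, "grip": 0.66}
    - {"tx": 0, "ty": 0, "tz": 0, "rx": 0, "ry": 0, "rz": 0.2, "grip": 0.66}
    - {"tx": 0, "ty": 0, "tz": 0, "rx": 0, "ry": 0, "rz": 0, "grip": 0.66}
    - {"tx": 0, "ty": 0, "tz": 0, "rx": 0, "ry": 0, "rz": 0, "grip": 0.66}

```text
clock: 32.55
tcp_pos: [0.5729, 0.0132, 0.1785]
orientation: [-2.003, -2.412, -0.004]
contact_force: [-0.4, -0.5, 0.1]
grip_width: 0.0143
```

```bash
python3 st.py; python3 - <<'E'
from h import *
g=eyes.grab_frame("scene"); crop(g,290,160,350,240,"s16.png",7.5); np.save("s16.npy",g,allow_pickle=True)
E
```

```text
t 32.55 p [0.5729 0.0132 0.1785] q [ 0.3   0.42 -0.54  1.82  0.25  0.97 -0.17] F [-0.4 -0.5  0.1] M [ 0.02 -0.02 -0.03] w 0.0143
y [ 0.983  0.183 -0.002] z [-0.003  0.006 -1.   ]
```

View pics/s16.png

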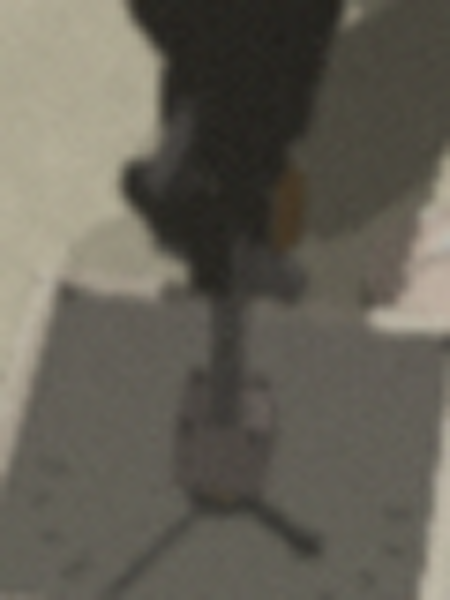

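>>> drive_tool:
  commands:
    - {"tx": 0, "ty": 0, "tz": 0, "rx": 0, "ry": 0, "rz": -0.6, "grip": 0.66}
    - {"tx": 0, "ty": 0, "tz": 0, "rx": 0, "ry": 0, "rz": -0.6, "grip": 0.66}
    - {"tx": 0, "ty": 0, "tz": 0, "rx": 0, "ry": 0, "rz": -0.6, "grip": 0.66}
    - {"tx": 0, "ty": 0, "tz": 0, "rx": 0, "ry": 0, "rz": -0.6, "grip": 0.66}
    - {"tx": 0, "ty": 0, "tz": 0, "rx": 0, "ry": 0, "rz": -0.6, "grip": 0.66}

```text
clock: 33.22
tcp_pos: [0.573, 0.0133, 0.1787]
orientation: [-2.464, -1.94, -0.006]
contact_force: [-0.9, -0.1, -0.6]
grip_width: 0.0143
```

```bash
python3 st.py; python3 - <<'E'
from h import *
g=eyes.grab_frame("scene"); crop(g,290,160,350,240,"s17.png",7.5); np.save("s17.npy",g,allow_pickle=True)
E
```

```text
t 33.23 p [0.573  0.0133 0.1787] q [ 0.23  0.41 -0.45  1.83  0.21  0.95 -0.55] F [-0.9 -0.1 -0.6] M [-0.01 -0.04 -0.02] w 0.0143
y [ 0.972 -0.235 -0.002] z [-0.001  0.007 -1.   ]
```

View pics/s17.png

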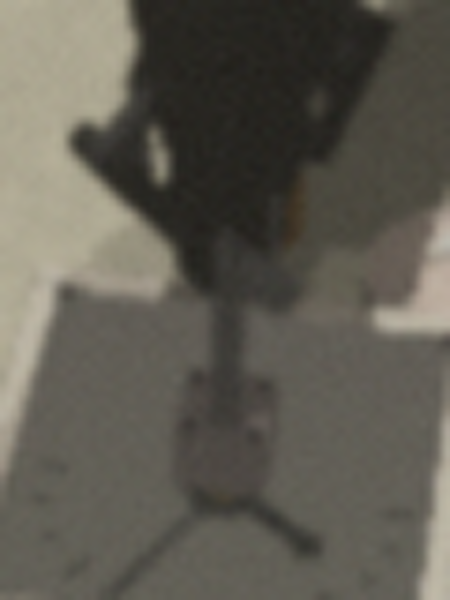

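```bash
python3 - <<'E'
from h import *
g=np.load("s17.npy",allow_pickle=True).item()
for nm,az in(("s17",76.4),("s11",61.4),("s16",100.6)):
  for zc in(.193,.186):
    a=np.radians(az); e=np.array([.573+.03*np.cos(a),.0137+.03*np.sin(a),zc]); print(nm,zc,pix(g,e).round(1),"top",pix(g,e+[0,0,.007]).round(1),"bot",pix(g,e-[0,0,.007]).round(1))
for z in (.186,.179): print("shank top",pix(g,[.573,.0137,z]))
E
```

```text
s17 0.193 [327.9 198.4] top [328.  196.6] bot [327.8 200.3]
s17 0.186 [327.8 200.3] top [327.9 198.4] bot [327.7 202.1]
s11 0.193 [325.4 199.5] top [325.5 197.6] bot [325.3 201.3]
s11 0.186 [325.3 201.3] top [325.4 199.5] bot [325.3 203.2]
s16 0.193 [330.7 195.9] top [330.8 194. ] bot [330.6 197.7]
s16 0.186 [330.6 197.7] top [330.7 195.9] bot [330.4 199.5]
shank top [320.58107819 194.20105342]
shank top [320.51958504 196.02056546]
```

>>> drive_tool:
  commands:
    - {"tx": 0, "ty": 0, "tz": 0, "rx": 0, "ry": 0, "rz": -0.5, "grip": 0.66}
    - {"tx": 0, "ty": 0, "tz": 0, "rx": 0, "ry": 0, "rz": -0.5, "grip": 0.66}
    - {"tx": 0, "ty": 0, "tz": 0, "rx": 0, "ry": 0, "rz": -0.5, "grip": 0.66}
    - {"tx": 0, "ty": 0, "tz": 0, "rx": 0, "ry": 0, "rz": -0.5, "grip": 0.66}
    - {"tx": 0, "ty": 0, "tz": 0, "rx": 0, "ry": 0, "rz": -0.5, "grip": 0.66}
    - {"tx": 0, "ty": 0, "tz": 0, "rx": 0, "ry": 0, "rz": -0.5, "grip": 0.66}

```text
clock: 34.02
tcp_pos: [0.573, 0.0134, 0.1787]
orientation: [-2.813, -1.389, -0.008]
contact_force: [-1.5, 0.2, 1.3]
grip_width: 0.0142
```

```bash
python3 st.py; python3 - <<'E'
from h import *
g=eyes.grab_frame("scene"); crop(g,290,160,350,240,"s18.png",7.5); np.save("s18.npy",g,allow_pickle=True)
E
```

```text
t 34.02 p [0.573  0.0134 0.1787] q [ 0.16  0.39 -0.37  1.84  0.16  0.94 -0.93] F [-1.5  0.2  1.3] M [-0.   -0.01  0.05] w 0.0142
y [ 0.794 -0.608 -0.002] z [ 0.002  0.006 -1.   ]
```

View pics/s18.png

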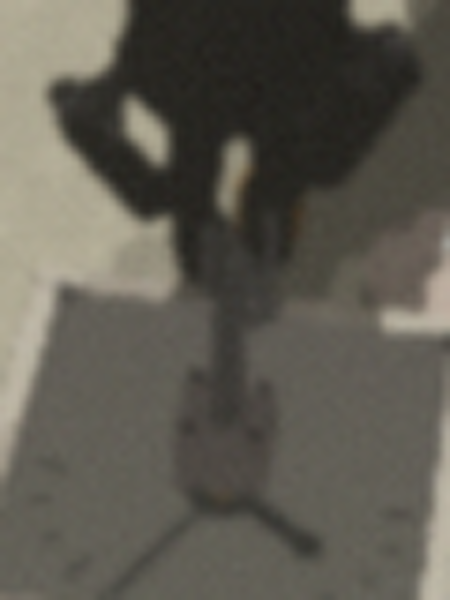

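>>> drive_tool:
  commands:
    - {"tx": 0, "ty": 0, "tz": 0, "rx": 0, "ry": 0, "rz": 0, "grip": 1}
    - {"tx": 0, "ty": 0, "tz": 0, "rx": 0, "ry": 0, "rz": 0, "grip": 1}
    - {"tx": 0, "ty": 0, "tz": 0, "rx": 0, "ry": 0, "rz": -1, "grip": 1}
    - {"tx": 0, "ty": 0, "tz": 0, "rx": 0, "ry": 0, "rz": -1, "grip": 1}
    - {"tx": 0, "ty": 0, "tz": 0, "rx": 0, "ry": 0, "rz": -1, "grip": 1}
    - {"tx": 0, "ty": 0, "tz": 0, "rx": 0, "ry": 0, "rz": 0, "grip": 1}

```text
clock: 34.83
tcp_pos: [0.5731, 0.0134, 0.1789]
orientation: [-3.04, -0.779, -0.009]
contact_force: [-0.4, 1.2, 1.4]
grip_width: 0.0105
```

```bash
python3 st.py; python3 - <<'E'
from h import *
g=eyes.grab_frame("scene"); crop(g,290,160,350,240,"s19.png",7.5); np.save("s19.npy",g,allow_pickle=True)
E
```

```text
t 34.83 p [0.5731 0.0134 0.1789] q [ 0.09  0.38 -0.28  1.84  0.12  0.93 -1.31] F [-0.4  1.2  1.4] M [0.02 0.06 0.08] w 0.0105
y [ 0.481 -0.877 -0.002] z [ 0.005  0.005 -1.   ]
```

View pics/s19.png

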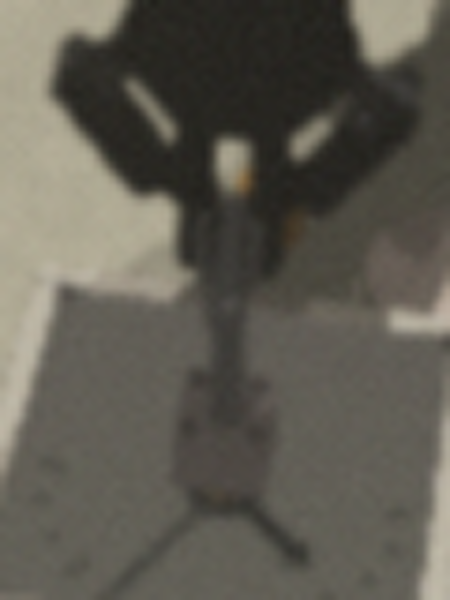

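```bash
cat > ang.py <<'E'
from h import *
c=np.array([.573,.0137])
def az(g,u,v,z): p=pt(g,u,v,z)[:2]-c; return np.degrees(np.arctan2(p[1],p[0])).round(1),(np.linalg.norm(p)*1000).round(1)
E
python3 - <<'E'
from ang import *
g=np.load("s19.npy",allow_pickle=True).item(); s=np.load("scene.npy",allow_pickle=True).item()
for z in(.060,.066,.072):
    print(z,"old",az(g,331.6,232.3,z),"new",az(g,329.6,233.6,z),"read",az(s,240+322.5/5-.5,170+346.5/5-.5,z))
crop(g,290,210,350,250,"s19b.png",13)
E
```

```text
0.06 old (np.float64(86.1), np.float64(46.1)) new (np.float64(76.3), np.float64(45.5)) read (np.float64(-2.6), np.float64(71.3))
0.066 old (np.float64(81.3), np.float64(49.2)) new (np.float64(72.3), np.float64(49.2)) read (np.float64(-0.2), np.float64(75.0))
0.072 old (np.float64(77.2), np.float64(52.6)) new (np.float64(68.8), np.float64(53.1)) read (np.float64(2.0), np.float64(78.8))
```

View pics/s19b.png

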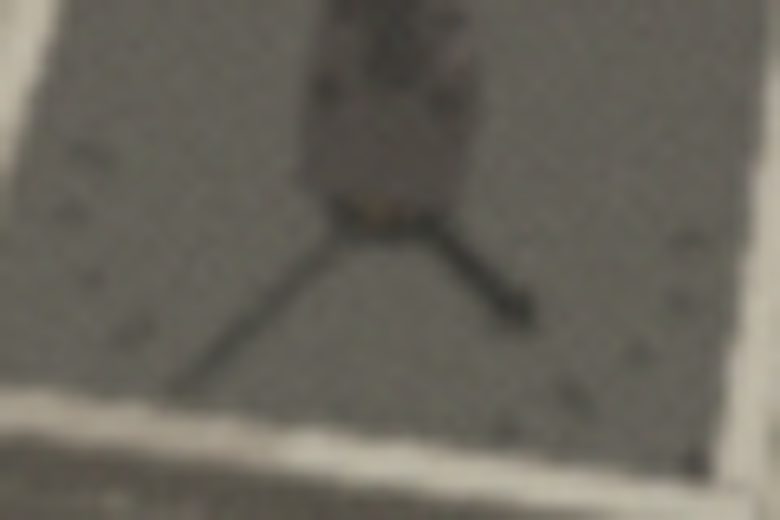

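>>> drive_tool:
  commands:
    - {"tx": 0, "ty": 0, "tz": 0, "rx": 0, "ry": 0, "rz": -1, "grip": 1}
    - {"tx": 0, "ty": 0, "tz": 0, "rx": 0, "ry": 0, "rz": -1, "grip": 1}
    - {"tx": 0, "ty": 0, "tz": 0, "rx": 0, "ry": 0, "rz": -1, "grip": 1}
    - {"tx": 0, "ty": 0, "tz": 0, "rx": 0, "ry": 0, "rz": -1, "grip": 1}
    - {"tx": 0, "ty": 0, "tz": 0, "rx": 0, "ry": 0, "rz": -1, "grip": 1}
    - {"tx": 0, "ty": 0, "tz": 0, "rx": 0, "ry": 0, "rz": -1, "grip": 1}
    - {"tx": 0, "ty": 0, "tz": 0, "rx": 0, "ry": 0, "rz": -1, "grip": 1}
    - {"tx": 0, "ty": 0, "tz": 0, "rx": 0, "ry": 0, "rz": 0, "grip": 1}

```text
clock: 35.88
tcp_pos: [0.573, 0.0132, 0.1789]
orientation: [3.054, -0.738, 0.01]
contact_force: [-0.5, 0.0, 2.0]
grip_width: 0.0107
```

```bash
python3 st.py; python3 - <<'E'
from h import *
g=eyes.grab_frame("scene"); crop(g,280,200,350,250,"s20.png",11); np.save("s20.npy",g,allow_pickle=True)
E
```

```text
t 35.88 p [0.573  0.0132 0.1789] q [-0.07  0.37 -0.08  1.86  0.04  0.91 -2.21] F [-0.5  0.   2. ] M [-0.19  0.1   0.02] w 0.0107
y [-0.457 -0.89  -0.002] z [ 0.006 -0.002 -1.   ]
```

View pics/s20.png

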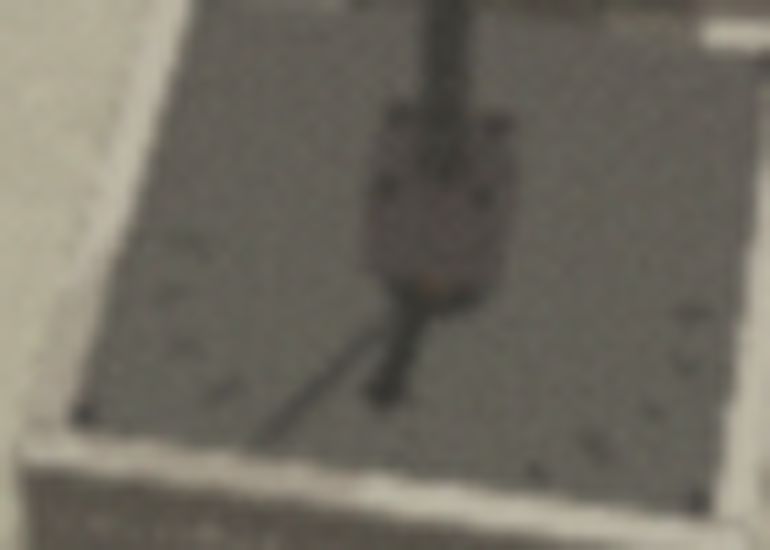

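```bash
cat >> ang.py <<'E'
def rect(g,name,z=.061,half=.085,n=600):
    src=[];dst=[]
    for dx,dy in((half,half),(half,-half),(-half,-half),(-half,half)):
        src.append(pix(g,[c[0]+dx,c[1]+dy,z])); dst.append([(half-dy)/(2*half)*n,(half-dx)/(2*half)*n])
    H=cv2.getPerspectiveTransform(np.float32(src),np.float32(dst)); im=cv2.warpPerspective(g["frame"],H,(n,n),flags=cv2.INTER_CUBIC)
    cv2.imwrite("pics/"+name,im); return im
E
python3 - <<'E'
from ang import *
g=np.load("s20.npy",allow_pickle=True).item(); rect(g,"r20.png")
for z in(.058,.061,.064): print(az(g,314.5,235.9,z),az(g,303.6,239.3,z))
E
```

```text
(np.float64(17.3), np.float64(45.1)) (np.float64(-3.2), np.float64(72.3))
(np.float64(18.2), np.float64(47.4)) (np.float64(-2.0), np.float64(74.1))
(np.float64(19.1), np.float64(49.7)) (np.float64(-0.8), np.float64(75.9))
```

View pics/r20.png

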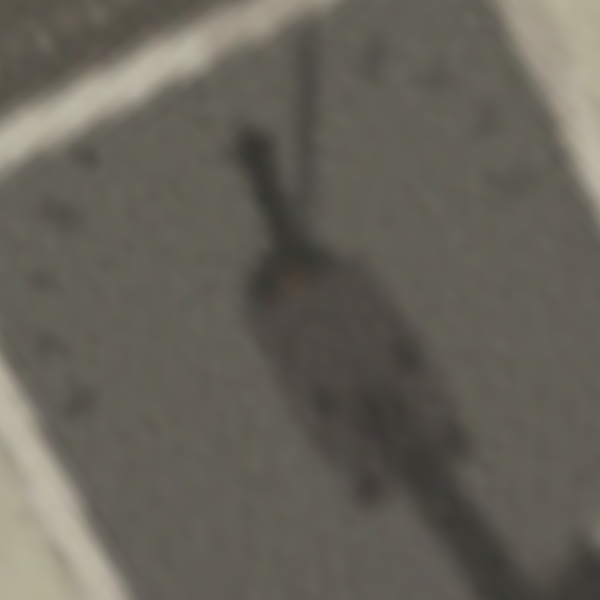

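>>> drive_tool:
  commands:
    - {"tx": 0, "ty": 0, "tz": 0, "rx": 0, "ry": 0, "rz": -1, "grip": 1}
    - {"tx": 0, "ty": 0, "tz": 0, "rx": 0, "ry": 0, "rz": -0.7, "grip": 1}
    - {"tx": 0, "ty": 0, "tz": 0, "rx": 0, "ry": 0, "rz": 0, "grip": 1}
    - {"tx": 0, "ty": 0, "tz": 0, "rx": 0, "ry": 0, "rz": 0, "grip": 1}

```text
clock: 36.42
tcp_pos: [0.5731, 0.0132, 0.1789]
orientation: [2.944, -1.095, 0.011]
contact_force: [0.4, -0.6, 1.8]
grip_width: 0.01
```

```bash
python3 st.py; python3 - <<'E'
from ang import *
g=eyes.grab_frame("scene"); crop(g,285,210,340,250,"s21.png",14); np.save("s21.npy",g,allow_pickle=True); rect(g,"r21.png")
E
```

```text
t 36.42 p [0.5731 0.0132 0.1789] q [-0.11  0.36 -0.03  1.86  0.02  0.91 -2.43] F [ 0.4 -0.6  1.8] M [-0.24  0.17  0.05] w 0.01
y [-0.653 -0.757 -0.002] z [ 0.006 -0.003 -1.   ]
```

View pics/s21.png

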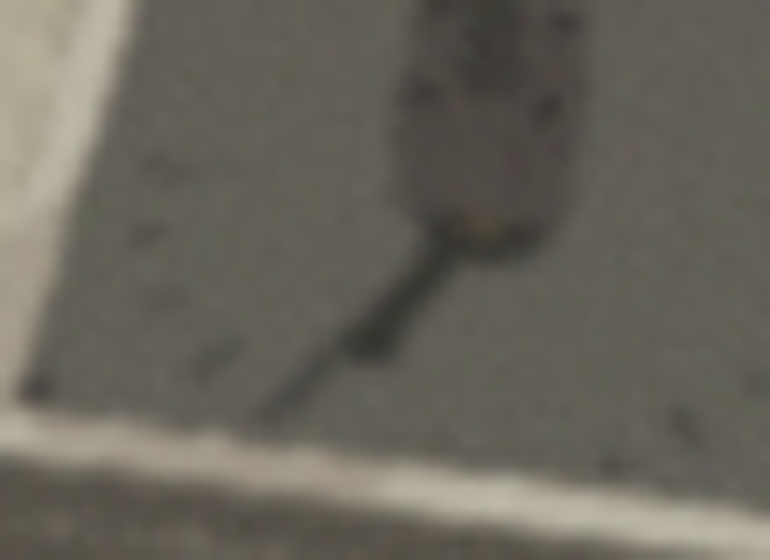

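View pics/r21.png

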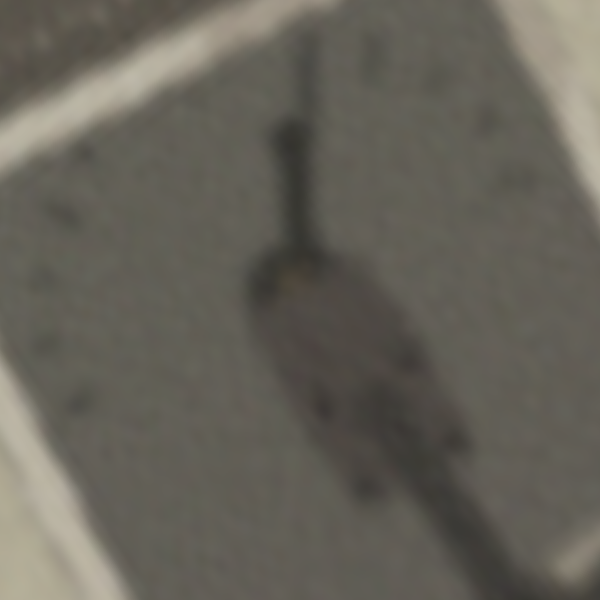

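```bash
cat >> ang.py <<'E'
def cent(im,rows,x0,x1):
    G=cv2.GaussianBlur(im,(5,5),0).astype(float).mean(2); P=[]
    for y in rows:
        r=G[y,x0:x1]; bg=np.median(np.r_[r[:12],r[-12:]]); w=np.clip(bg-r-4,0,None)
        if w.sum()>5: P.append((y,x0+(w*np.arange(len(w))).sum()/w.sum()))
    P=np.array(P); k=np.polyfit(P[:,0],P[:,1],1); return np.degrees(np.arctan(-k[0])).round(2), np.polyval(k,[140,250,300]).round(1),len(P)
E
python3 - <<'E'
from ang import *
for z in(.058,.061,.064):
    im=rect(np.load("s21.npy",allow_pickle=True).item(),"x.png",z)
    print("set",cent(im,range(120,235),255,345),"read",cent(im,range(45,105),280,340))
    f=np.load("scene.npy",allow_pickle=True).item(); im=rect(f,"x0.png",z); print("read orig",cent(im,range(45,220),275,340))
E
```

```text
set (np.float64(-2.0), array([299.2, 303. , 304.7]), 115) read (np.float64(2.23), array([309.1, 304.9, 302.9]), 60)
read orig (np.float64(1.11), array([310.4, 308.3, 307.3]), 175)
set (np.float64(-3.61), array([292.9, 299.8, 303. ]), 115) read (np.float64(0.17), array([306. , 305.7, 305.5]), 60)
read orig (np.float64(1.17), array([305. , 302.7, 301.7]), 175)
set (np.float64(-4.34), array([287.5, 295.9, 299.7]), 115) read (np.float64(-0.59), array([301.4, 302.6, 303.1]), 60)
read orig (np.float64(1.31), array([299.5, 297. , 295.9]), 175)
```

View pics/x0.png

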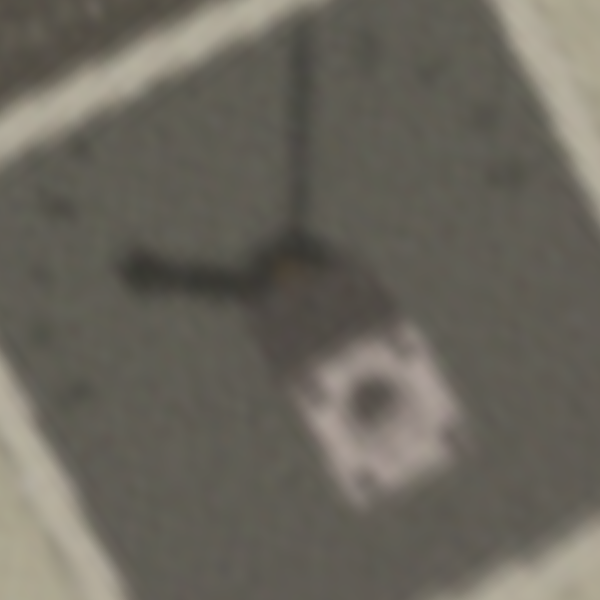

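>>> drive_tool:
  commands:
    - {"tx": 0, "ty": 0, "tz": 0, "rx": 0, "ry": 0, "rz": -0.5, "grip": 1}
    - {"tx": 0, "ty": 0, "tz": 0, "rx": 0, "ry": 0, "rz": 0, "grip": 1}
    - {"tx": 0, "ty": 0, "tz": 0, "rx": 0, "ry": 0, "rz": 0, "grip": 1}

```text
clock: 36.85
tcp_pos: [0.573, 0.0132, 0.1789]
orientation: [2.903, -1.199, 0.01]
contact_force: [-0.5, -1.3, 2.4]
grip_width: 0.0109
```

```bash
python3 st.py; python3 - <<'E'
from ang import *
gs=[eyes.grab_frame("scene") for _ in range(3)]; g=gs[0]; g["frame"]=np.mean([x["frame"] for x in gs],0).astype(np.uint8)
crop(g,285,210,340,250,"s22.png",14); np.save("s22.npy",g,allow_pickle=True)
for z in(.058,.061,.064):
    im=rect(g,f"r22_{int(z*1000)}.png",z)
    print("set",cent(im,range(120,235),255,345),"read",cent(im,range(45,105),280,340))
E
```

```text
t 36.85 p [0.573  0.0132 0.1789] q [-0.12  0.36 -0.02  1.86  0.01  0.91 -2.5 ] F [-0.5 -1.3  2.4] M [-0.3   0.14  0.05] w 0.0109
y [-0.706 -0.709 -0.002] z [ 0.006 -0.003 -1.   ]
set (np.float64(0.25), array([307.8, 307.3, 307.1]), 115) read (np.float64(0.19), array([311.7, 311.3, 311.2]), 60)
set (np.float64(0.22), array([302.4, 302. , 301.8]), 115) read (np.float64(-0.25), array([306.8, 307.3, 307.5]), 60)
set (np.float64(0.5), array([297.3, 296.4, 296. ]), 115) read (np.float64(0.3), array([300.8, 300.3, 300. ]), 60)
```

View pics/r22_61.png

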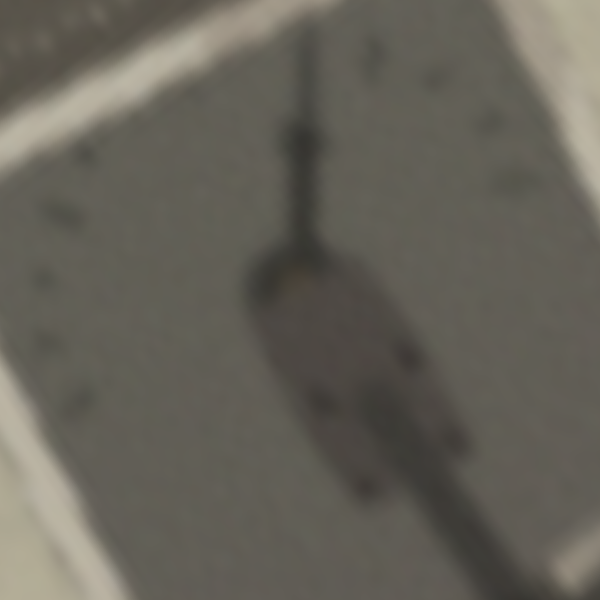

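View pics/s22.png

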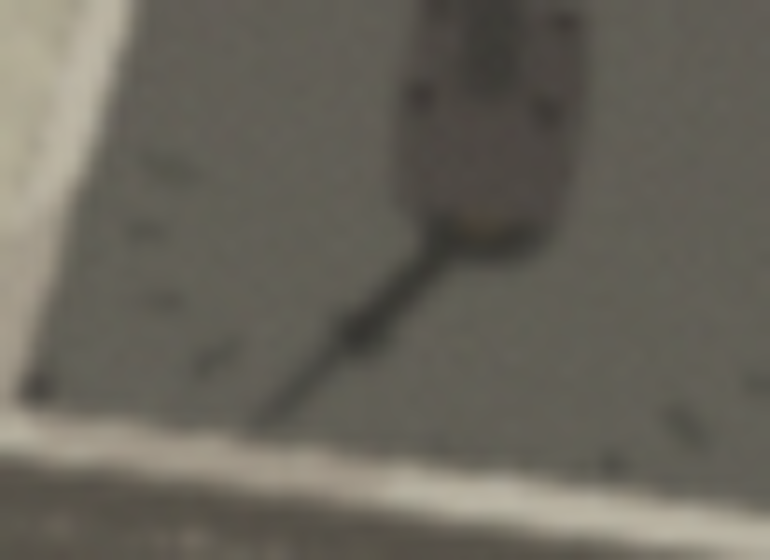

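>>> drive_tool:
  commands:
    - {"tx": 0, "ty": 0, "tz": 0, "rx": 0, "ry": 0, "rz": -0.07, "grip": 1}
    - {"tx": 0, "ty": 0, "tz": 0, "rx": 0, "ry": 0, "rz": 0, "grip": 1}
    - {"tx": 0, "ty": 0, "tz": 0.05, "rx": 0, "ry": 0, "rz": 0.5, "grip": 1}
    - {"tx": 0, "ty": 0, "tz": 0.2, "rx": 0, "ry": 0, "rz": 0, "grip": 1}
    - {"tx": 0, "ty": 0, "tz": 0.3, "rx": 0, "ry": 0, "rz": 0, "grip": 1}
    - {"tx": 0, "ty": 0, "tz": 0.3, "rx": 0, "ry": 0, "rz": 0, "grip": 1}

```text
clock: 37.75
tcp_pos: [0.5732, 0.0136, 0.1964]
orientation: [2.937, -1.115, 0.011]
contact_force: [0.3, -0.4, -1.3]
grip_width: 0.011
```

```bash
python3 st.py; python3 - <<'E'
from ang import *
gs=[eyes.grab_frame("scene") for _ in range(2)]; g=gs[0]; g["frame"]=np.mean([x["frame"] for x in gs],0).astype(np.uint8)
crop(g,285,180,340,250,"s23.png",8)
im=rect(g,"r23.png",.061); print("set",cent(im,range(120,235),255,345),"read",cent(im,range(45,105),280,340))
E
```

```text
t 37.75 p [0.5732 0.0136 0.1964] q [-0.11  0.34 -0.03  1.84  0.02  0.95 -2.44] F [ 0.3 -0.4 -1.3] M [-0.02  0.01 -0.06] w 0.011
y [-0.664 -0.748 -0.002] z [ 0.006 -0.002 -1.   ]
set (np.float64(-0.14), array([302.4, 302.7, 302.8]), 115) read (np.float64(-0.55), array([306.8, 307.9, 308.4]), 60)
```

View pics/s23.png

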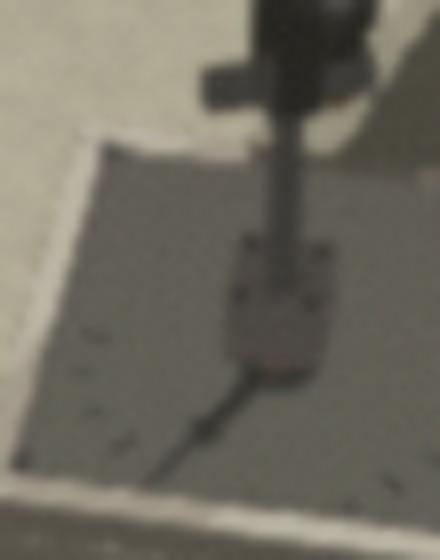

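>>> drive_tool:
  commands:
    - {"tx": 0, "ty": 0, "tz": 0.6, "rx": 0, "ry": 0, "rz": 0, "grip": 1}
    - {"tx": 0, "ty": 0, "tz": 0.8, "rx": 0, "ry": 0, "rz": 0, "grip": 1}
    - {"tx": 0, "ty": 0, "tz": 1, "rx": 0, "ry": 0, "rz": 0, "grip": 1}
    - {"tx": 0, "ty": 0, "tz": 1, "rx": 0, "ry": 0, "rz": 0, "grip": 1}
    - {"tx": 0, "ty": 0.5, "tz": 0.4, "rx": 0, "ry": 0, "rz": 0.7, "grip": 1}
    - {"tx": -0.4, "ty": 1, "tz": 0, "rx": 0, "ry": 0, "rz": 0.7, "grip": 1}
    - {"tx": -0.4, "ty": 1, "tz": 0, "rx": 0, "ry": 0, "rz": 0.7, "grip": 1}
    - {"tx": -0.4, "ty": 1, "tz": 0, "rx": 0, "ry": 0, "rz": 0.7, "grip": 1}
    - {"tx": -0.4, "ty": 1, "tz": 0, "rx": 0, "ry": 0, "rz": 0.7, "grip": 1}
    - {"tx": -0.4, "ty": 1, "tz": 0, "rx": 0, "ry": 0, "rz": 0.7, "grip": 1}

```text
clock: 39.1
tcp_pos: [0.5331, 0.1241, 0.2732]
orientation: [-3.132, 0.213, -0.013]
contact_force: [0.4, -0.2, -0.9]
grip_width: 0.0101
```

>>> drive_tool:
  commands:
    - {"tx": -0.4, "ty": 1, "tz": 0, "rx": 0, "ry": 0, "rz": 0.7, "grip": 1}
    - {"tx": -0.5, "ty": 1, "tz": 0, "rx": 0, "ry": 0, "rz": 0.7, "grip": 1}
    - {"tx": -0.5, "ty": 1, "tz": 0, "rx": 0, "ry": 0, "rz": 0.7, "grip": 1}
    - {"tx": -0.5, "ty": 1, "tz": 0, "rx": 0, "ry": 0, "rz": 0.7, "grip": 1}
    - {"tx": -0.5, "ty": 1, "tz": 0, "rx": 0, "ry": 0, "rz": 0.7, "grip": 1}
    - {"tx": -0.5, "ty": 1, "tz": 0, "rx": 0, "ry": 0, "rz": 0.7, "grip": 1}
    - {"tx": -0.5, "ty": 1, "tz": 0, "rx": 0, "ry": 0, "rz": 0.7, "grip": 1}
    - {"tx": -0.5, "ty": 1, "tz": 0, "rx": 0, "ry": 0, "rz": 0, "grip": 1}
    - {"tx": 0, "ty": 0, "tz": 0, "rx": 0, "ry": 0, "rz": 0, "grip": 1}

```text
clock: 40.22
tcp_pos: [0.4543, 0.2852, 0.273]
orientation: [-3.02, -0.85, -0.011]
contact_force: [0.5, 0.1, -1.4]
grip_width: 0.0109
```

```bash
python3 st.py; python3 - <<'E'
from ang import *
g=eyes.grab_frame("scene"); crop(g,360,170,480,290,"s24.png",5); np.save("s24.npy",g,allow_pickle=True)
f=eyes.grab_frame("top"); crop(f,130,100,350,260,"t24.png",3.6); np.save("t24.npy",f,allow_pickle=True)
crop(f,250,115,350,215,"t24b.png",6)
im=rect(g,"r24.png",.061); print("set",cent(im,range(120,215),255,345),"read",cent(im,range(45,105),280,340))
E
```

```text
t 40.23 p [0.4543 0.2852 0.273 ] q [-0.35  0.23 -0.38  1.82  0.09  1.1  -1.79] F [ 0.5  0.1 -1.4] M [-0.07  0.   -0.05] w 0.0109
y [ 0.522 -0.853 -0.003] z [ 0.005  0.006 -1.   ]
set (np.float64(-0.07), array([302.6, 302.8, 302.8]), 95) read (np.float64(-1.53), array([307.7, 310.7, 312. ]), 60)
```

View pics/s24.png

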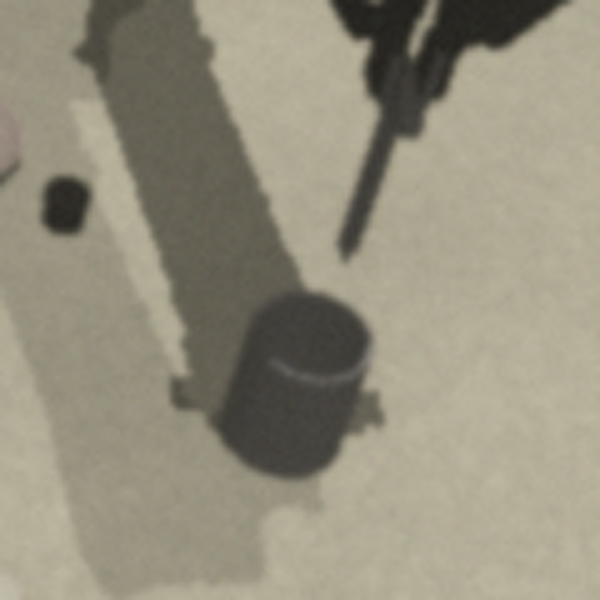

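View pics/t24b.png

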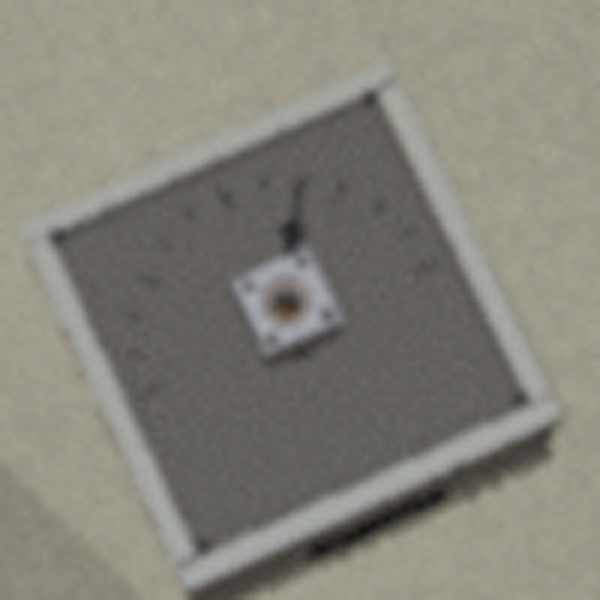

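View pics/t24.png

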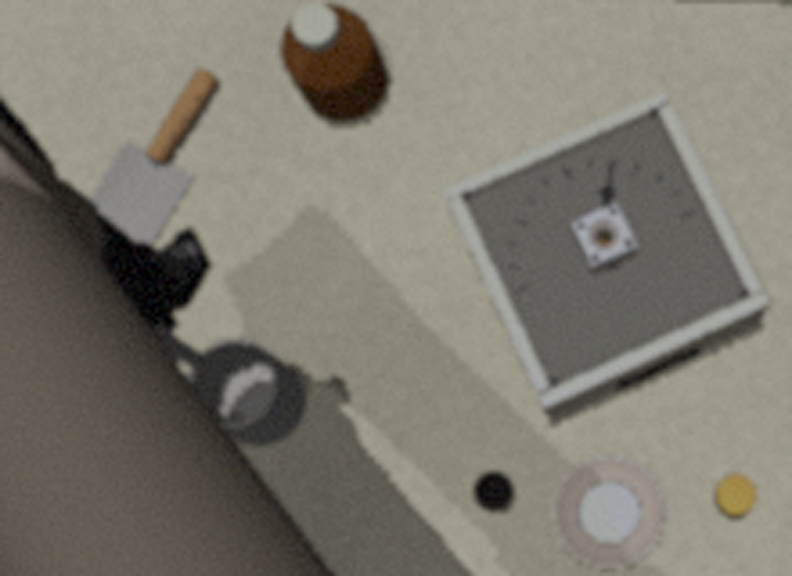

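View pics/r24.png

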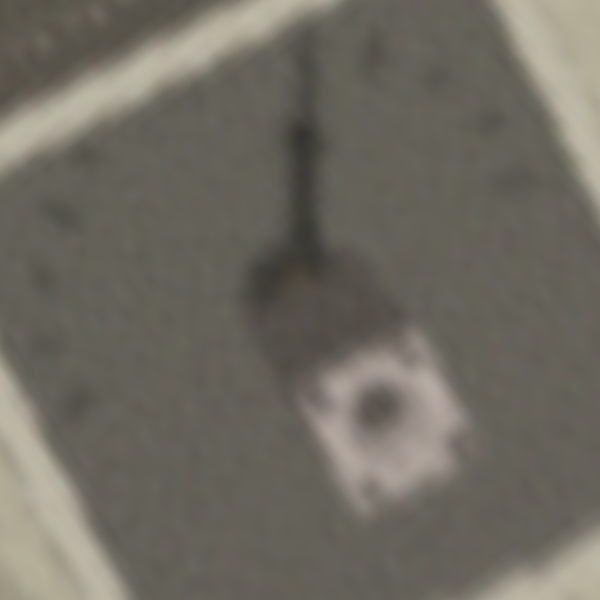

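```bash
python3 - <<'E'
from ang import *
f=np.load("t24.npy",allow_pickle=True).item(); crop(f,285,135,315,165,"t24c.png",20)
im=rect(f,"rt24.png",.062); print("set",cent(im,range(120,205),255,345),"read",cent(im,range(45,105),270,340))
f0=np.load("top.npy",allow_pickle=True).item();im=rect(f0,"rt0.png",.062); print("read0",cent(im,range(45,200),270,340))
E
```

```text
set (np.float64(-10.09), array([295.1, 314.7, 323.6]), 79) read (np.float64(7.44), array([296.9, 282.6, 276.1]), 60)
read0 (np.float64(-2.65), array([307.2, 312.3, 314.6]), 147)
```

View pics/rt24.png

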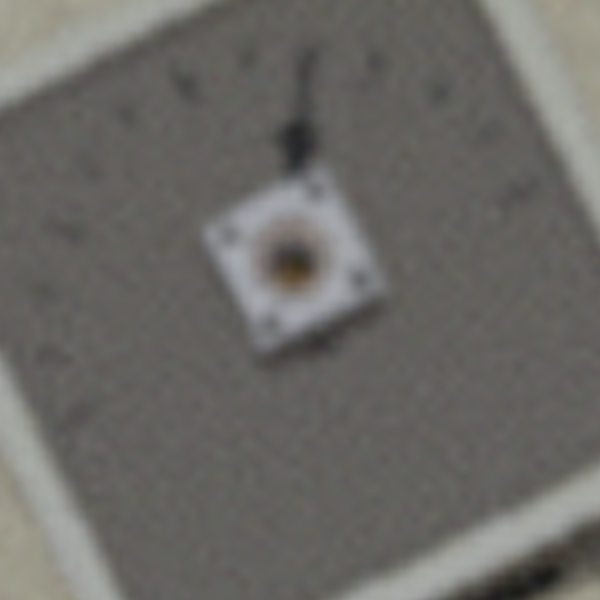

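View pics/t24c.png

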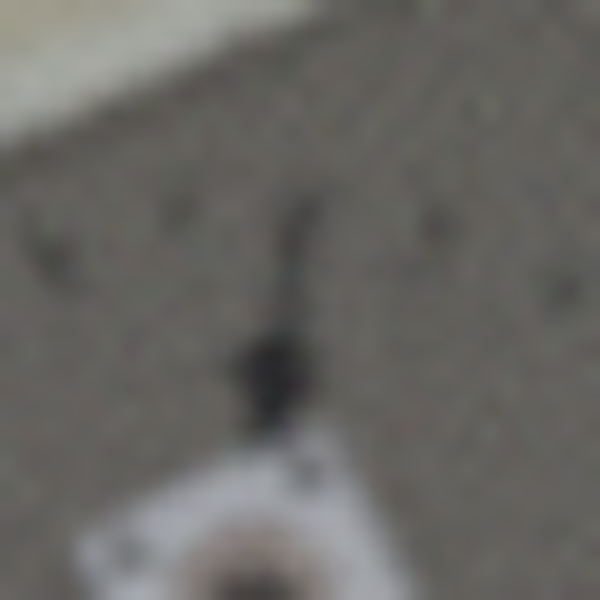

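>>> drive_tool:
  commands:
    - {"tx": 0.05, "ty": -0.05, "tz": -1, "rx": 0, "ry": 0, "rz": 0, "grip": 1}
    - {"tx": 0, "ty": 0, "tz": -1, "rx": 0, "ry": 0, "rz": 0, "grip": 1}
    - {"tx": 0, "ty": 0, "tz": -1, "rx": 0, "ry": 0, "rz": 0, "grip": 1}
    - {"tx": 0, "ty": 0, "tz": 0, "rx": 0, "ry": 0, "rz": 0, "grip": 1}

```text
clock: 40.83
tcp_pos: [0.456, 0.2805, 0.2108]
orientation: [-3.024, -0.843, -0.005]
contact_force: [0.4, 0.6, -1.3]
grip_width: 0.0108
```

```bash
python3 st.py; python3 - <<'E'
from ang import *
g=eyes.grab_frame("scene"); crop(g,360,170,480,290,"s25.png",5)
p=status.get_obs()["tcp_pos"]
for d in(.109,.116): print((pix(g,p-[0,0,d])-[360,170])*5)
E
```

```text
t 40.83 p [0.456  0.2805 0.2108] q [-0.36  0.29 -0.37  1.89  0.13  0.97 -1.81] F [ 0.4  0.6 -1.3] M [ 0.   -0.03  0.04] w 0.0108
y [ 0.517 -0.856 -0.001] z [ 0.002  0.003 -1.   ]
[311.20937206 316.55060583]
[308.44555476 324.56480472]
```

View pics/s25.png

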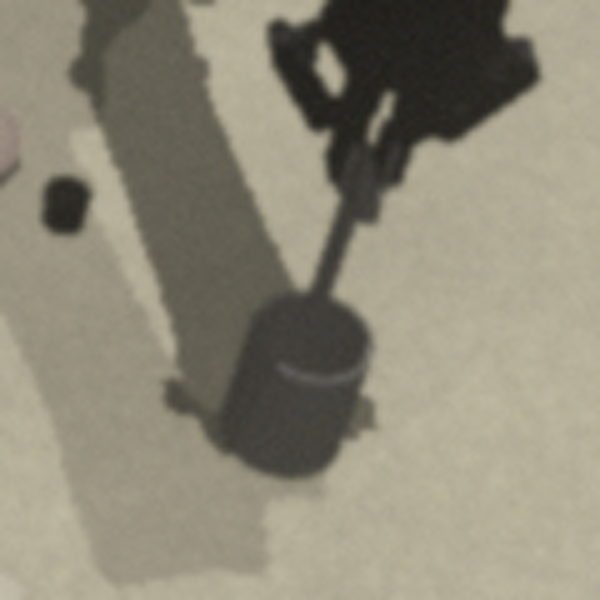

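>>> drive_tool:
  commands:
    - {"tx": 0, "ty": 0.15, "tz": -0.8, "rx": 0, "ry": 0, "rz": 0, "grip": 1}
    - {"tx": 0, "ty": 0, "tz": -0.8, "rx": 0, "ry": 0, "rz": 0, "grip": 1}
    - {"tx": 0, "ty": 0, "tz": -0.8, "rx": 0, "ry": 0, "rz": 0, "grip": 1}
    - {"tx": 0, "ty": 0, "tz": -0.8, "rx": 0, "ry": 0, "rz": 0, "grip": 1}
    - {"tx": 0, "ty": 0, "tz": -0.5, "rx": 0, "ry": 0, "rz": 0, "grip": 1}
    - {"tx": 0, "ty": 0, "tz": 0, "rx": 0, "ry": 0, "rz": 0, "grip": 1}

```text
clock: 41.62
tcp_pos: [0.4556, 0.285, 0.1369]
orientation: [-3.022, -0.846, -0.006]
contact_force: [-0.6, 0.1, -1.5]
grip_width: 0.0106
```

```bash
python3 st.py; python3 - <<'E'
from ang import *
g=eyes.grab_frame("scene"); crop(g,360,170,480,290,"s26.png",5)
E
```

```text
t 41.62 p [0.4556 0.285  0.1369] q [-0.39  0.39 -0.35  1.96  0.18  0.82 -1.86] F [-0.6  0.1 -1.5] M [-0.04  0.01  0.02] w 0.0106
y [ 0.519 -0.855 -0.002] z [ 0.003  0.004 -1.   ]
```

View pics/s26.png

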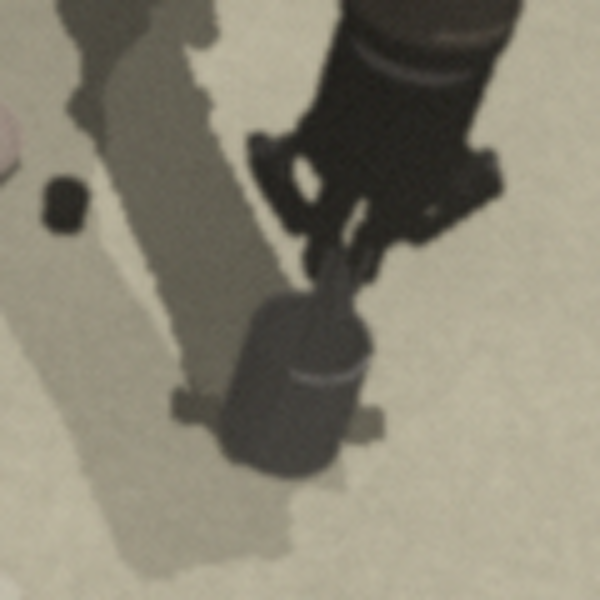

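Key is well inside the pot. I'll lower it the last few millimetres to the floor, then release.

>>> drive_tool:
  commands:
    - {"tx": 0, "ty": 0, "tz": -0.2, "rx": 0, "ry": 0, "rz": 0, "grip": 1}
    - {"tx": 0, "ty": 0, "tz": -0.15, "rx": 0, "ry": 0, "rz": 0, "grip": 1}
    - {"tx": 0, "ty": 0, "tz": 0, "rx": 0, "ry": 0, "rz": 0, "grip": 1}

```text
clock: 42.05
tcp_pos: [0.456, 0.2852, 0.1308]
orientation: [-3.022, -0.845, -0.009]
contact_force: [0.1, -0.3, 0.0]
grip_width: 0.0107
```

>>> drive_tool:
  commands:
    - {"tx": 0, "ty": 0, "tz": 0, "rx": 0, "ry": 0, "rz": 0, "grip": 0.6}
    - {"tx": 0, "ty": 0, "tz": 0, "rx": 0, "ry": 0, "rz": 0, "grip": 0.3}
    - {"tx": 0, "ty": 0, "tz": 0, "rx": 0, "ry": 0, "rz": 0, "grip": -0.2}
    - {"tx": 0, "ty": 0, "tz": 0, "rx": 0, "ry": 0, "rz": 0, "grip": -1}
    - {"tx": 0, "ty": 0, "tz": 0, "rx": 0, "ry": 0, "rz": 0, "grip": -1}
    - {"tx": 0, "ty": 0, "tz": 0, "rx": 0, "ry": 0, "rz": 0, "grip": -1}

```text
clock: 42.8
tcp_pos: [0.4561, 0.2853, 0.1309]
orientation: [-3.022, -0.845, -0.009]
contact_force: [-0.9, 0.6, -1.0]
grip_width: 0.0853
```

```bash
python3 st.py; python3 - <<'E'
from ang import *
g=eyes.grab_frame("scene"); crop(g,360,170,480,290,"s27.png",5)
E
```

```text
t 42.8 p [0.4561 0.2853 0.1309] q [-0.39  0.4  -0.35  1.96  0.18  0.81 -1.87] F [-0.9  0.6 -1. ] M [0.   0.   0.01] w 0.0853
y [ 0.519 -0.855 -0.002] z [ 0.004  0.005 -1.   ]
```

View pics/s27.png

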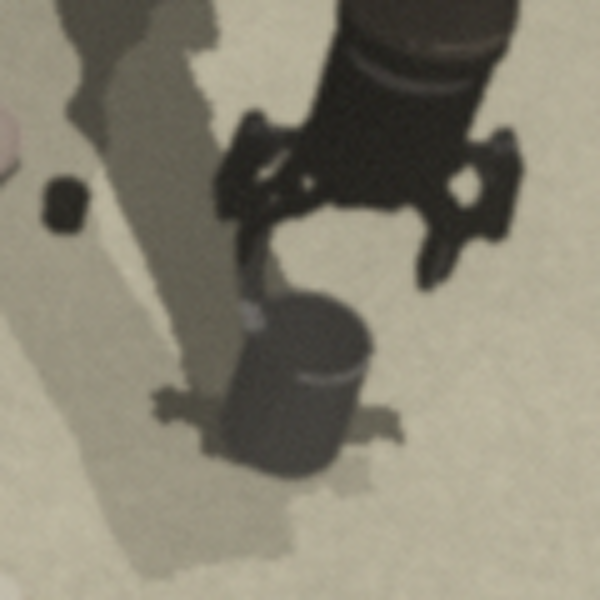

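>>> drive_tool:
  commands:
    - {"tx": 0, "ty": 0, "tz": 0.3, "rx": 0, "ry": 0, "rz": 0, "grip": -1}
    - {"tx": 0, "ty": 0, "tz": 0.6, "rx": 0, "ry": 0, "rz": 0, "grip": -1}
    - {"tx": 0, "ty": 0, "tz": 1, "rx": 0, "ry": 0, "rz": 0, "grip": -1}
    - {"tx": 0, "ty": 0, "tz": 1, "rx": 0, "ry": 0, "rz": 0, "grip": -1}
    - {"tx": 0, "ty": 0, "tz": 1, "rx": 0, "ry": 0, "rz": 0, "grip": -1}
    - {"tx": 0, "ty": 0, "tz": 1, "rx": 0, "ry": 0, "rz": 0, "grip": -1}
    - {"tx": 0, "ty": 0, "tz": 1, "rx": 0, "ry": 0, "rz": 0, "grip": -1}
    - {"tx": 0, "ty": 1, "tz": 0.5, "rx": 0, "ry": 0, "rz": 0, "grip": -1}
    - {"tx": 0, "ty": 1, "tz": 0, "rx": 0, "ry": 0, "rz": 0, "grip": -1}
    - {"tx": 0, "ty": 1, "tz": 0, "rx": 0, "ry": 0, "rz": 0, "grip": -1}

```text
clock: 44.1
tcp_pos: [0.4553, 0.3473, 0.2582]
orientation: [-3.021, -0.847, -0.007]
contact_force: [0.0, 0.4, -0.2]
grip_width: 0.0854
```

>>> drive_tool:
  commands:
    - {"tx": 0, "ty": 1, "tz": 0, "rx": 0, "ry": 0, "rz": 0, "grip": -1}
    - {"tx": 0, "ty": 1, "tz": 0, "rx": 0, "ry": 0, "rz": 0, "grip": -1}
    - {"tx": -0.5, "ty": 1, "tz": 0, "rx": 0, "ry": 0, "rz": 0, "grip": -1}
    - {"tx": -0.5, "ty": 1, "tz": 0, "rx": 0, "ry": 0, "rz": 0, "grip": -1}
    - {"tx": -0.5, "ty": 1, "tz": 0, "rx": 0, "ry": 0, "rz": 0, "grip": -1}
    - {"tx": 0, "ty": 0, "tz": 0, "rx": 0, "ry": 0, "rz": 0, "grip": -1}

```text
clock: 44.85
tcp_pos: [0.4243, 0.4476, 0.2585]
orientation: [-3.02, -0.851, -0.007]
contact_force: [0.8, -0.3, 0.5]
grip_width: 0.0858
```

```bash
python3 st.py; python3 - <<'E'
from ang import *
g=eyes.grab_frame("scene"); crop(g,360,170,480,290,"s28.png",5); cv2.imwrite("pics/s28f.png",g["frame"])
f=eyes.grab_frame("top"); cv2.imwrite("pics/t28f.png",f["frame"]); crop(f,150,150,250,250,"t28.png",6)
im=rect(g,"r28.png",.061); print("set",cent(im,range(120,215),255,345),"read",cent(im,range(45,105),280,340))
E
```

```text
t 44.85 p [0.4243 0.4476 0.2585] q [-0.6   0.39 -0.42  1.65  0.17  1.13 -2.08] F [ 0.8 -0.3  0.5] M [-0.05 -0.04  0.03] w 0.0858
y [ 0.522 -0.853 -0.003] z [ 0.003  0.006 -1.   ]
set (np.float64(-0.35), array([302.4, 303.1, 303.4]), 95) read (np.float64(2.17), array([304.6, 300.4, 298.5]), 60)
```

View pics/s28.png

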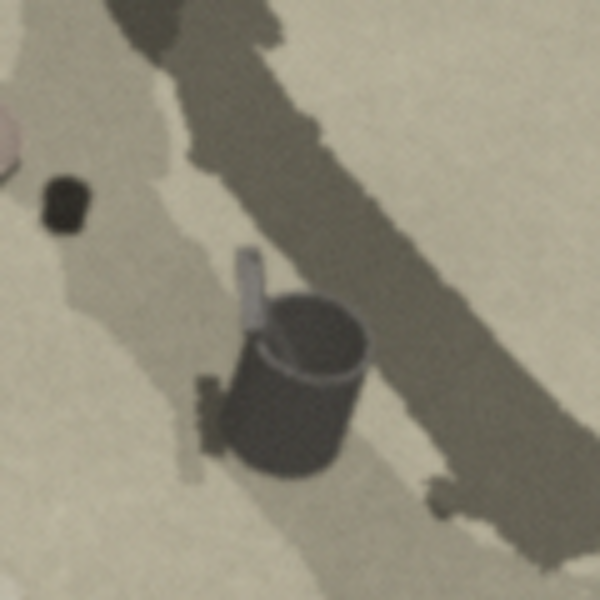

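View pics/t28f.png

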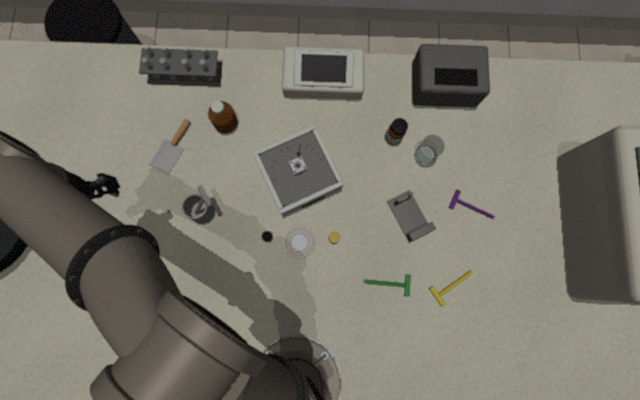

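View pics/s28f.png

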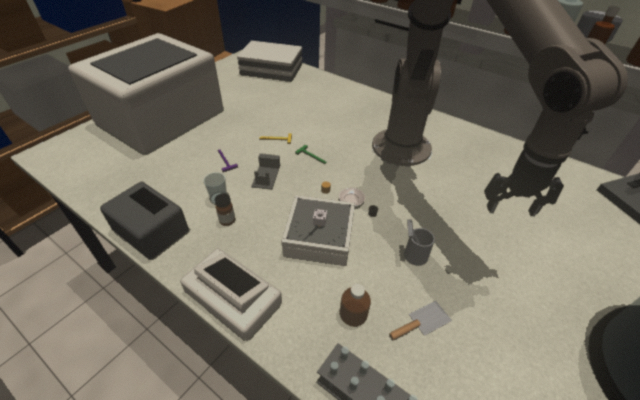

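The key is in the pot at about (410,240), blade down and leaning on the rim. The hands are in line, and nothing else on the bench has moved.

```bash
python3 -c "
from bench import workorder
print(workorder.hand_in())"
```

```text
the job is handed in; nothing more can be done
None
```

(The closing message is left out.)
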